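# Press home the end pads of clock bearing bars and put the bars away

## Robot

A 6-joint arm with a two-finger parallel gripper is mounted at the origin on the work surface. World frame = base frame: x ahead of the robot, y to its left, z up, the work surface at z = 0. Lengths are in m, angles in degrees, forces in N, time in s.
With the tool pointing down it reaches from about 0.4 to 0.825 m from the base axis. Payload 7 kg.
Tool frame: the origin (TCP) lies between the finger pads; the fingertips stand 22 mm ahead of it and the grasp point (between the pads) lies 3 mm ahead of it; z points along the fingers, y is the line along which they close (so a half turn about z gives the same grasp; the last joint's range is limited). The gripper opens to 88 mm and grips with 3 to 60 N. Pads are 19 mm wide; open, the fingers measure 130 mm over their backs; the gripper's body (78 mm by 193 mm) begins 47 mm behind the grasp point.
Start: joints at [89.96, 20.546, 0.682, 0, -70.136, -16.507], TCP at [0.192, 0.647, 0.249] pointing down, gripper open.
Joint ranges: [-176.03, 176.03], [-82.01, 121.73], [-58.28, 71.71], [-173.87, 95.51], [-174.79, -0.11], [-173.66, 173.66]. Speed limits (degrees/s): [136.94, 136.94, 172.46, 180, 180, 180].

## Interface

Orientations are given as [roll, pitch, yaw] about the fixed x, y, z axes, in that order (R = Rz(yaw) Ry(pitch) Rx(roll)).
In Python, from plant import r, vision gives the robot as it stands.
- The arm moves only by the shell command python3 -m pendant 'ROWS' [FORCE]. ROWS is JSON, a list that holds one entry, the list of rows, each a list of 7 numbers: the shift along the tool's x, y, z scaled (see below), then the turn, a rotation vector about the tool's x, y, z scaled (see below), then the opening, from -1 (shut) to 1 (fully open). In form: [[[x, y, z, wx, wy, wz, fingers], ...]]. A call has exactly 8 rows; each row shifts and turns the commanded pose from where the row before left it, along the tool's axes as they then stand; what a row does not reach is not made up. The controller multiplies each number of a shift by 20 mm and each number of a turn by 4 degrees. A row lasts 1/10 s, in which the tool goes at most 50 mm and 8.59 degrees, less where a joint would pass 70% of its speed; a pose out of reach is approached as far as the arm can. A call with a number of a shift or a turn outside -1 to 1 is refused whole. A call with a gripper value outside its range is refused whole. The fingers move at their own pace and stop on an object; FORCE is the grip in N (left out, the last holds). Time passes only in rows, so rows that do not move let the fingers close, or fill a call up. It gives the time, the measured TCP pose, the force, the opening and the grip force at its end, in the units of the state.
- r.get_state(): the state, without advancing time (a new reading comes with each control period).
- vision.capture(name): name is "scene" or "side" or "wrist"; returns a dict with "frame" (384x512x3 uint8, blue, green, red), "depth" (384x512 float32, m along the optical axis (not along the pixel's ray), 0 where there is no reading), "camera_matrix" (3x3 intrinsics, pixels), "k1" (the pictures are not rectified: a ray, as slopes to the right and down, at radius r is drawn at 1 + k1 r^2 times it, then the intrinsics apply), "extrinsics" (4x4, takes a point from world to camera coordinates); the wrist camera has in their place "hand_eye" (4x4, takes a point from camera to tool coordinates, whose origin is the TCP and whose axes are the flange's). Camera axes: x right, y up, looking along -z (the intrinsics and any distortion apply to the point x, -y, -z); pixel columns grow to the right and rows downward; lengths in m; the calibration is good to about 2 mm. A picture is of the moment at which its call begins: read the wrist's pose just before it.
- r.close_job(): hands the job in; it is judged then, once.
The state is a dict: "time_s": time; "joints": joint angles; "qd": joint speeds; "joint_torque": joint torques, N m; "tcp_pos": TCP position; "eef_rot": TCP orientation; "contact_force": force on the tool from outside, world axes, zero at the start; "moment": the same for the moment, N m; "gripper_width": finger opening in m; "gripper_force": force on a finger pad.
Only numpy, scipy, OpenCV 4.12 (cv2) and the standard library are available. Lean on these libraries where they do the work, as an engineer would, in place of code of your own. Each camera call takes 0.05 s, during which the arm holds its last target. There are 200 camera calls.

## Task

Pull the drawer of the small cabinet out to its stop. Take each brass bearing bar on the bench, run one end onto the nib of the blued steel pusher until its red pad is pressed fully home, turn the bar round and do the other end the same way, then lay it flat on the floor of the drawer. When every bar is in, slide the drawer fully shut; leave the watch, the loupe and the jar where they are.

Things in the scene. Friction and masses are not known exactly. Their poses are not given: they have to be found in the camera images.
- barA: Solid brass bearing bar, 64 long x 32 x 32 mm, about 330 g, plain long sides; may be absent. Origin at its centre, x axis along its length. In each end an open-topped slot 16 mm wide (across y) and 20 mm deep runs through its full height (z); in the slot sits a red pad (8 mm thick along x, 14 wide, 28 high).
- barA_p (a joint): Red pad in the +x end of barA: 0 = as delivered, its outer face 2 mm inside the mouth of the slot; grows as it is pushed in; 0.010 = fully home against the bottom of the slot (outer face 12 mm inside the mouth). Stiff fit: moves at about 4 N and stays where it is left.
- barA_m (a joint): Red pad in the -x end of barA: 0 = as delivered, its outer face 2 mm inside the mouth of the slot; grows as it is pushed in; 0.010 = fully home against the bottom of the slot (outer face 12 mm inside the mouth). Stiff fit: moves at about 4 N and stays where it is left.
- barB: Solid brass bearing bar, 64 long x 32 x 32 mm, about 330 g, plain long sides; may be absent. Origin at its centre, x axis along its length. In each end an open-topped slot 16 mm wide (across y) and 20 mm deep runs through its full height (z); in the slot sits a red pad (8 mm thick along x, 14 wide, 28 high).
- barB_p (a joint): Red pad in the +x end of barB: 0 = as delivered, its outer face 2 mm inside the mouth of the slot; grows as it is pushed in; 0.010 = fully home against the bottom of the slot (outer face 12 mm inside the mouth). Stiff fit: moves at about 4 N and stays where it is left.
- barB_m (a joint): Red pad in the -x end of barB: 0 = as delivered, its outer face 2 mm inside the mouth of the slot; grows as it is pushed in; 0.010 = fully home against the bottom of the slot (outer face 12 mm inside the mouth). Stiff fit: moves at about 4 N and stays where it is left.
- barC: Solid brass bearing bar, 64 long x 32 x 32 mm, about 330 g, plain long sides; may be absent. Origin at its centre, x axis along its length. In each end an open-topped slot 16 mm wide (across y) and 20 mm deep runs through its full height (z); in the slot sits a red pad (8 mm thick along x, 14 wide, 28 high).
- barC_p (a joint): Red pad in the +x end of barC: 0 = as delivered, its outer face 2 mm inside the mouth of the slot; grows as it is pushed in; 0.010 = fully home against the bottom of the slot (outer face 12 mm inside the mouth). Stiff fit: moves at about 4 N and stays where it is left.
- barC_m (a joint): Red pad in the -x end of barC: 0 = as delivered, its outer face 2 mm inside the mouth of the slot; grows as it is pushed in; 0.010 = fully home against the bottom of the slot (outer face 12 mm inside the mouth). Stiff fit: moves at about 4 N and stays where it is left.
- barD: Solid brass bearing bar, 64 long x 32 x 32 mm, about 330 g, plain long sides; may be absent. Origin at its centre, x axis along its length. In each end an open-topped slot 16 mm wide (across y) and 20 mm deep runs through its full height (z); in the slot sits a red pad (8 mm thick along x, 14 wide, 28 high).
- barD_p (a joint): Red pad in the +x end of barD: 0 = as delivered, its outer face 2 mm inside the mouth of the slot; grows as it is pushed in; 0.010 = fully home against the bottom of the slot (outer face 12 mm inside the mouth). Stiff fit: moves at about 4 N and stays where it is left.
- barD_m (a joint): Red pad in the -x end of barD: 0 = as delivered, its outer face 2 mm inside the mouth of the slot; grows as it is pushed in; 0.010 = fully home against the bottom of the slot (outer face 12 mm inside the mouth). Stiff fit: moves at about 4 N and stays where it is left.
- pusher: Blued steel jewel pusher screwed to the bench: a post 34 x 36 mm and 44 mm high with a base plate behind it. Origin on the bench surface under the front face of the post; a round nib 8 mm in diameter and 18 mm long sticks out of that face, along the -x axis of the pusher, level, its centre line 18 mm above the bench. Nothing lies under the nib.
- nib_tip (a point): Centre of the free end of the nib; same axes as the pusher (the nib points to -x).
- cab_drawer0 (a joint): Travel of the cabinet's one drawer in m: 0 = shut, 0.174 = fully out at its stop; runs stiffly (about 1 N) and stays where it is left. Slides along the -x axis of drawer_floor.
- cab_drawer0_handle (a point): Middle of the brass bar handle of the drawer (bar 11 mm thick, 120 mm long along y, held 35 mm off the drawer front by a post at each end), 52 mm above the bench; the cabinet's top is at 90 mm. x axis points into the cabinet.
- drawer_floor (a point): Point on the drawer's inner floor (22 mm above the bench), at the middle of the foot of its front wall; moves with the drawer; x axis into the cabinet, y across. Inside: x 0 to 0.205, y -0.109 to 0.109; side walls 46 mm, front 54 mm high above this floor. Fully out, x = 0 to 0.167 is clear of the cabinet's top (90 mm above the bench).
- watch: Gilt hunter case watch, 50 mm across, 14 mm high, lying on the bench; origin under its centre. A bystander.
- loupe: Black ebony loupe, round, 38 mm across and 30 mm high; origin under its centre. A bystander.
- jar: Amber glass jar with a steel cap, 44 mm across and 50 mm high; origin under its centre. A bystander.
Mind the look-alikes: they are no part of the job. What is shaped like the barA but purple is not meant.

How it is judged:
By the outcome, as a careful person would: the job done as asked, in the order asked, and still so for the second after the job is handed in, with the robot touching nothing.
Of barA, barB, barC, barD only 3 to 4 are there at a start; the rules pass over those that are not, and their reading is None.
At some moment in a run one of barA, barB, barC, barD may be knocked a few centimetres aside while the robot is not near it.
Once in a run the grip may slacken for a moment while it holds something.
It also fails if it takes over 210 s, if anything falls off the work surface, if the arm or the gripper's body presses on something with over 40 N, if the wrist force passes 120 N, or if a joint passes its speed limit or range.

## Working session

There is one attempt and no reset: what is moved stays moved. The work goes in short steps, Python scripts to look and compute and a shell command to move; the robot and the scene stay as the last step left them, time stands still between calls to the robot, and variables do not carry over. Pictures are saved under pics/ and viewed, at most 14 in all, crops included, and the job is handed in when it is done.

```bash
ls; mkdir -p pics; python3 - <<'E'
from plant import r, vision
import cv2,numpy as np
s=r.get_state(); print({k:np.round(v,3) for k,v in s.items()})
for n in ("scene","side","wrist"):
    c=vision.capture(n); np.save(f"pics/{n}0.npy",c,allow_pickle=True)
    cv2.imwrite(f"pics/{n}0.png",c["frame"])
    print(n,c["camera_matrix"],c["k1"],c.get("extrinsics",c.get("hand_eye")))
a=cv2.imread("pics/scene0.png");b=cv2.imread("pics/side0.png")
E
```

```text
pics
{'time_s': np.float64(0.0), 'joints': array([ 8.9960e+01,  2.0589e+01,  6.3700e-01, -1.9000e-02, -7.0138e+01,
       -1.6508e+01]), 'qd': array([-0.039, -0.023,  0.099,  0.004, -0.017, -0.051]), 'joint_torque': array([ 1.0000e-03, -5.8271e+01,  2.9305e+01,  6.9970e+00,  7.0000e-03,
       -0.0000e+00]), 'tcp_pos': array([0.192, 0.647, 0.248]), 'eef_rot': array([ 1.79908e+02, -9.00000e-03, -1.65540e+01]), 'contact_force': array([ 0.159, -0.025, -0.664]), 'moment': array([ 0.004, -0.025,  0.034]), 'gripper_force': np.float64(0.0), 'gripper_width': np.float64(0.087)}
scene [[386.94390504   0.         259.38613124]
 [  0.         386.94390504 191.83494352]
 [  0.           0.           1.        ]] -0.08422600818207475 [[ 0.85823487  0.5130517  -0.0145214  -0.42373166]
 [-0.28942066  0.50712194  0.81182696  0.12528157]
 [ 0.42387332 -0.69253541  0.58371749 -1.36464612]
 [ 0.          0.          0.          1.        ]]
side [[349.53285615   0.         259.67243547]
 [  0.         349.53285615 189.69188848]
 [  0.           0.           1.        ]] -0.017466843335293282 [[-0.74354936 -0.66867964  0.00137362  0.3703335 ]
 [ 0.52297513 -0.58024827  0.62434683 -0.35115388]
 [-0.41669097  0.46495106  0.78114605 -0.64257298]
 [ 0.          0.          0.          1.        ]]
wrist [[338.43299488   0.         257.48586106]
 [  0.         338.43299488 192.88865326]
 [  0.           0.           1.        ]] -0.036707329799686814 [[ 1.68432782e-04  9.62426425e-01  2.71542534e-01  7.34958435e-02]
 [ 9.99999822e-01 -6.67875249e-06 -5.96609827e-04 -5.83369291e-04]
 [-5.72379497e-04  2.71542587e-01 -9.62426255e-01 -1.35636034e-01]
 [ 0.00000000e+00  0.00000000e+00  0.00000000e+00  1.00000000e+00]]
```

View pics/scene0.png

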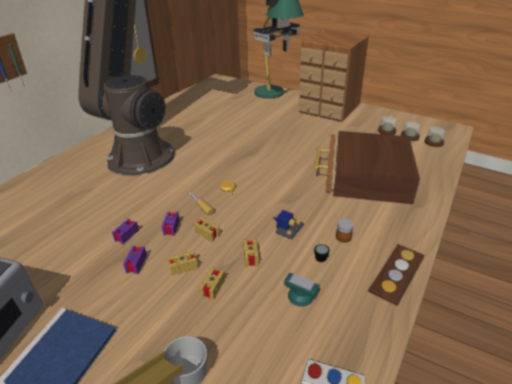

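View pics/side0.png

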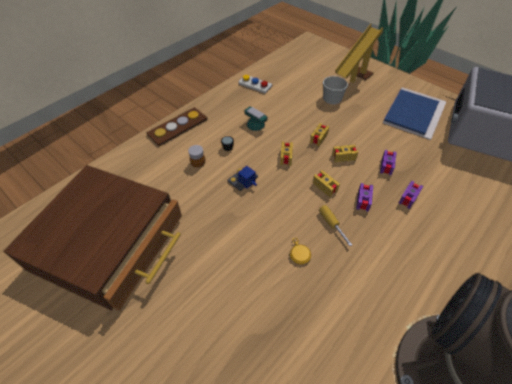

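The scene view shows four brass bars with red ends near (207,230), (183,264), (212,283) and (251,252). There are three purple look-alikes near (125,231), (171,223) and (135,260). The blue pusher is at (287,222), the cabinet with its handle at (322,162), the watch at (228,186), the loupe at (321,253) and the jar at (344,230). The side view agrees: bars at (326,182), (345,154), (320,134) and (286,154).

```bash
cat > h.py <<'E'
import numpy as np,cv2
from plant import r,vision
from scipy.spatial.transform import Rotation as Rn
def grab(name):
    s=r.get_state(); c=vision.capture(name)
    if name=="wrist":
        T=np.eye(4);T[:3,:3]=Rn.from_euler('xyz',s['eef_rot'],degrees=True).as_matrix();T[:3,3]=s['tcp_pos']
        M=T@c['hand_eye']
    else: M=np.linalg.inv(c['extrinsics'])
    c['M']=M; return c
def rays(c,uv):
    K=c['camera_matrix']; uv=np.atleast_2d(uv).astype(float).reshape(-1,1,2)
    return cv2.undistortPoints(uv,K,np.array([c['k1'],0,0,0.]),None,None,None,(cv2.TERM_CRITERIA_COUNT|cv2.TERM_CRITERIA_EPS,40,1e-9)).reshape(-1,2)
def cloud(c):
    h,w=c['depth'].shape; u,v=np.meshgrid(np.arange(w),np.arange(h))
    p=rays(c,np.stack([u,v],-1).reshape(-1,2)); d=c['depth'].reshape(-1)
    P=np.c_[p[:,0]*d,-p[:,1]*d,-d,np.ones_like(d)]@c['M'].T
    P[d<=0]=np.nan
    return P[:,:3].reshape(h,w,3)
def onplane(c,uv,z):
    p=rays(c,uv); D=np.c_[p[:,0],-p[:,1],-np.ones(len(p))]@c['M'][:3,:3].T; o=c['M'][:3,3]
    return o+D*((z-o[2])/D[:,2])[:,None]
def proj(c,P):
    q=np.c_[np.atleast_2d(P),np.ones(len(np.atleast_2d(P)))]@np.linalg.inv(c['M']).T
    s=q[:,:2]/-q[:,2:3]*[1,-1]; s=s*(1+c['k1']*(s**2).sum(1,keepdims=True)); K=c['camera_matrix']
    return s*[K[0,0],K[1,1]]+[K[0,2],K[1,2]]
def segs(c,kind,zmin=.004,amin=25,X=None):
    hsv=cv2.cvtColor(c['frame'],cv2.COLOR_BGR2HSV); H,S,V=cv2.split(hsv); P=cloud(c) if X is None else X
    if kind=='brass': m=(H>20)&(H<34)&(S>125)&(V>70)
    if kind=='red': m=((H<6)|(H>174))&(S>150)&(V>70)
    if kind=='blue': m=(H>108)&(H<128)&(S>100)&(V>25)
    if kind=='purple': m=(H>128)&(H<165)&(S>80)
    m=m&(P[...,2]>zmin)&(P[...,2]<.12)
    n,L,st,ce=cv2.connectedComponentsWithStats(m.astype(np.uint8))
    out=[]
    for i in range(1,n):
        if st[i,4]<amin: continue
        q=P[L==i]; out.append((ce[i].round(),st[i,4],q))
    return out
E
python3 - <<'E'
from h import *
np.set_printoptions(precision=3,suppress=True)
for n in ("scene","side"):
    c=np.load(f"pics/{n}0.npy",allow_pickle=True).item(); c['M']=np.linalg.inv(c['extrinsics'])
    for k in('brass','blue','purple'):
        for ce,a,q in segs(c,k,amin=40 if k!='brass' else 15):
            t=q[q[:,2]>np.percentile(q[:,2],95)-.006]
            print(n,k,ce,a,'mean',q.mean(0),'z98',np.percentile(q[:,2],97),'topmean',t.mean(0)[:2])
    P=cloud(c)
    pts={'scene':{'watch':(228,186),'jar':(345,222),'loupe':(321,247),'cabTL':(342,136),'cabTR':(408,141),'cabBR':(410,196),'cabBL':(336,192),'handle':(319,161)},
    'side':{'watch':(300,255),'jar':(196,150),'loupe':(227,138),'cab1':(95,172),'cab2':(163,208),'cab3':(105,287),'cab4':(24,244),'handle':(160,256)}}[n]
    for k,(u,v) in pts.items(): print(n,k,P[v,u])
c=grab('scene')
E
python3 - <<'E'
import cv2
a=cv2.imread('pics/scene0.png')[120:310,100:430]
cv2.imwrite('pics/sc1.png',cv2.resize(a,None,fx=2.4,fy=2.4,interpolation=cv2.INTER_CUBIC))
E
```

```text
Traceback (most recent call last):
  File "h.py", line 28, in segs
    hsv=cv2.cvtColor(c['frame'],cv2.COLOR_BGR2HSV); H,S,V=cv2.split(hsv); P=cloud(c) if X is None else X
                                                                            ~~~~~^^^
  File "h.py", line 16, in cloud
    p=rays(c,np.stack([u,v],-1).reshape(-1,2)); d=c['depth'].reshape(-1)
  File "h.py", line 13, in rays
    return cv2.undistortPoints(uv,K,np.array([c['k1'],0,0,0.]),None,None,None,(cv2.TERM_CRITERIA_COUNT|cv2.TERM_CRITERIA_EPS,40,1e-9)).reshape(-1,2)
           ~~~~~~~~~~~~~~~~~~~^^^^^^^^^^^^^^^^^^^^^^^^^^^^^^^^^^^^^^^^^^^^^^^^^^^^^^^^^^^^^^^^^^^^^^^^^^^^^^^^^^^^^^^^^^^^^^^^^^^^^^^^
cv2.error: OpenCV(4.12.0) :-1: error: (-5:Bad argument) in function 'undistortPoints'
> Overload resolution failed:
>  - undistortPoints() takes at most 6 arguments (7 given)
>  - undistortPoints() takes at most 6 arguments (7 given)
```

View pics/sc1.png

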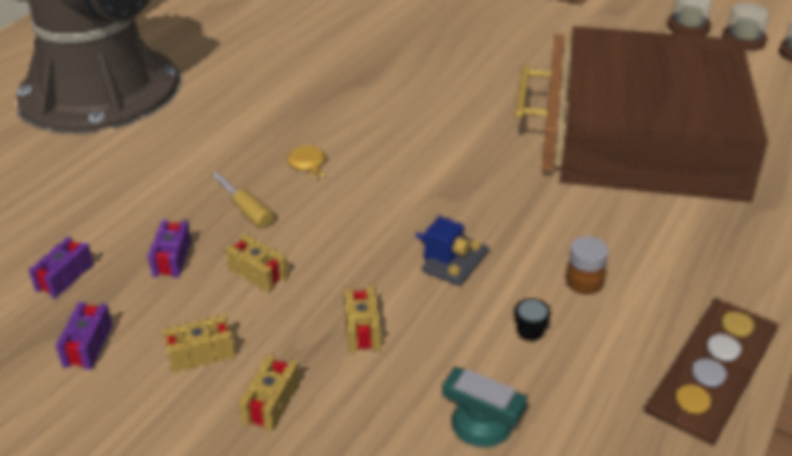

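The crop confirms four brass bars with red pads at crop (258,262), (200,343), (270,390) and (362,318); these are the ones meant. The same-shaped purple bodies are not. The brass screwdriver at (255,205) is also not a bar.

```bash
sed -i 's/cv2.undistortPoints(uv,K,np.array(\[c\[.k1.\],0,0,0.\]),None,None,None,/cv2.undistortPointsIter(uv,K,np.array([c["k1"],0,0,0.]),None,None,/' h.py
cat > a.py <<'E'
from h import *
np.set_printoptions(precision=3,suppress=True)
for n in ("scene","side"):
    c=np.load(f"pics/{n}0.npy",allow_pickle=True).item(); c['M']=np.linalg.inv(c['extrinsics'])
    for k in('brass','blue','purple'):
        for ce,a,q in segs(c,k,amin=40 if k!='brass' else 15):
            t=q[q[:,2]>np.percentile(q[:,2],95)-.006]
            print(n,k,ce,a,'mean',q.mean(0),'z98',np.percentile(q[:,2],97),'topmean',t.mean(0)[:2])
    P=cloud(c)
    pts={'scene':{'watch':(228,186),'jar':(345,222),'loupe':(321,247),'cabTL':(342,136),'cabTR':(408,141),'cabBR':(410,196),'cabBL':(336,192),'handle':(319,161)},
    'side':{'watch':(300,255),'jar':(196,150),'loupe':(227,138),'cab1':(95,172),'cab2':(163,208),'cab3':(105,287),'cab4':(24,244),'handle':(160,256)}}[n]
    for k,(u,v) in pts.items(): print(n,k,P[v,u])
E
python3 a.py
```

```text
scene brass [140.  55.] 126 mean [-0.712  0.719  0.08 ] z98 0.11297196398877432 topmean [-0.711  0.714]
scene brass [268.  85.] 16 mean [0.102 0.737 0.042] z98 0.06412150894475584 topmean [0.099 0.738]
scene brass [323. 150.] 19 mean [0.578 0.267 0.055] z98 0.05879358024562186 topmean [0.577 0.266]
scene brass [319. 163.] 41 mean [0.601 0.184 0.057] z98 0.06107974379022747 topmean [0.599 0.185]
scene brass [205. 207.] 111 mean [ 0.398 -0.137  0.022] z98 0.027888969145172825 topmean [ 0.395 -0.135]
scene brass [205. 229.] 200 mean [ 0.459 -0.218  0.025] z98 0.035443715004922556 topmean [ 0.459 -0.212]
scene brass [293. 222.] 32 mean [ 0.646 -0.082  0.029] z98 0.036603270727019965 topmean [ 0.646 -0.086]
scene brass [251. 252.] 146 mean [ 0.608 -0.232  0.031] z98 0.03501941769948109 topmean [ 0.606 -0.229]
scene brass [407. 255.] 73 mean [ 0.938 -0.044  0.019] z98 0.021558131902120987 topmean [ 0.938 -0.044]
scene brass [183. 263.] 330 mean [ 0.487 -0.341  0.024] z98 0.034184665610380874 topmean [ 0.483 -0.339]
scene brass [213. 283.] 232 mean [ 0.586 -0.355  0.028] z98 0.0341019253645
[... 2517 characters left out ...]
745196401606 topmean [ 0.424 -0.639]
side blue [247. 177.] 259 mean [ 0.612 -0.076  0.034] z98 0.04594143832128131 topmean [ 0.616 -0.079]
side purple [388. 161.] 207 mean [ 0.368 -0.378  0.028] z98 0.033873055631756105 topmean [ 0.369 -0.383]
side purple [411. 193.] 223 mean [ 0.27  -0.316  0.028] z98 0.03376925930819061 topmean [ 0.27 -0.32]
side purple [365. 196.] 253 mean [ 0.352 -0.23   0.028] z98 0.0340465411767971 topmean [ 0.353 -0.234]
side watch [0.375 0.001 0.013]
side jar [ 0.768 -0.043  0.051]
side loupe [ 0.755 -0.145  0.032]
side cab1 [0.857 0.194 0.093]
side cab2 [0.682 0.137 0.049]
side cab3 [0.631 0.339 0.02 ]
side cab4 [0.795 0.401 0.089]
side handle [ 0.616  0.211 -0.002]
```

```bash
cat > plan.py <<'E'
import sys,numpy as np
from plant import r
# plan.py calls x y z yaw [x0 y0 z0 yaw0]: constant row for 8*calls rows (tool pointing down)
a=[float(v) for v in sys.argv[1:]]; n=int(8*a[0]); t=np.array(a[1:4]); yw=a[4]
if len(a)>5: p0=np.array(a[5:8]); y0=a[8]
else:
    s=r.get_state(); p0=np.array(s['tcp_pos']); y0=s['eef_rot'][2]
d=(yw-y0)/n
A=np.zeros((2,2))
for k in range(n):
    q=np.radians(y0+k*d); A+=[[np.cos(q),np.sin(q)],[np.sin(q),-np.cos(q)]]
sx=np.linalg.solve(A,(t-p0)[:2])/.02
print("row",[round(float(v),3) for v in (*sx,-(t-p0)[2]/n/.02,0,0,-d/4)],"x",n)
E
python3 plan.py 5 .50 .05 .25 10
```

```text
row [0.435, 0.727, -0.003, 0.0, 0.0, -0.166] x 40
```

```bash
for i in 1 2 3 4 5; do python3 -m pendant '[[[0.435,0.727,0,0,0,-0.166,1],[0.435,0.727,0,0,0,-0.166,1],[0.435,0.727,0,0,0,-0.166,1],[0.435,0.727,0,0,0,-0.166,1],[0.435,0.727,0,0,0,-0.166,1],[0.435,0.727,0,0,0,-0.166,1],[0.435,0.727,0,0,0,-0.166,1],[0.435,0.727,0,0,0,-0.166,1]]]'|tail -c 400; done
cat > w.py <<'E'
import sys
from h import *
np.set_printoptions(precision=3,suppress=True)
n=sys.argv[1]; c=grab('wrist'); np.save(f"pics/{n}.npy",c,allow_pickle=True)
cv2.imwrite(f"pics/{n}.png",c['frame']); s=r.get_state(); print(s['time_s'],s['tcp_pos'],s['eef_rot'])
P=cloud(c)
for k in sys.argv[2:]:
    for ce,a,q in segs(c,k,amin=60,X=P):
        t=q[q[:,2]>np.percentile(q[:,2],95)-.005]; R=cv2.minAreaRect((t[:,:2]*1000).astype(np.float32))
        print(k,ce,a,'z',np.percentile(q[:,2],[3,97]),'rect mm',np.round(R[0],1),np.round(R[1],1),round(R[2],1))
E
python3 w.py w1 brass blue
```

```text
time_s: 0.95
tcp_pos: [0.2315, 0.5159, 0.2486]
eef_rot: [180.0, -0.0, -11.2]
contact_force: [0.0, -1.1, 0.9]
gripper_width: 0.0876
gripper_force: 0.0
time_s: 1.75
tcp_pos: [0.2823, 0.3903, 0.2486]
eef_rot: [-180.0, -0.0, -5.9]
contact_force: [-0.2, 0.7, -0.1]
gripper_width: 0.0874
gripper_force: 0.0
time_s: 2.55
tcp_pos: [0.3443, 0.2698, 0.2486]
eef_rot: [-180.0, -0.0, -0.6]
contact_force: [-0.1, 0.4, -0.4]
gripper_width: 0.0879
gripper_force: 0.0
time_s: 3.35
tcp_pos: [0.4172, 0.1557, 0.2486]
eef_rot: [-180.0, -0.0, 4.8]
contact_force: [0.2, -0.1, 0.4]
gripper_width: 0.0878
gripper_force: 0.0
time_s: 4.15
tcp_pos: [0.5004, 0.0489, 0.2486]
eef_rot: [-180.0, -0.0, 10.1]
contact_force: [0.8, 0.1, -0.4]
gripper_width: 0.0875
gripper_force: 0.0
4.2 [0.502 0.048 0.248] [179.955   0.004  10.093]
brass [94. 54.] 2175 z [0.053 0.058] rect mm [593.9 221.2] [ 40.5 127.7] 19.8
brass [384.  46.] 121 z [0.01  0.015] rect mm [647.2 -57.1] [10.6 11.9] 11.8
brass [414.  51.] 171 z [0.029 0.035] rect mm [643.2 -81.4] [10.  15.7] 2.5
brass [430.  56.] 108 z [0.012 0.015] rect mm [ 644.9 -102.9] [10.7 19.2] 19.9
brass [505. 122.] 99 z [0.03  0.033] rect mm [ 596.3 -196.3] [ 7.7 15.5] 34.4
brass [287. 257.] 262 z [0.009 0.015] rect mm [397.7  -4.9] [14.6 39.5] 7.6
blue [409.  74.] 1363 z [0.021 0.045] rect mm [620.3 -80.2] [36.1 32.9] 89.8
```

View pics/w1.png

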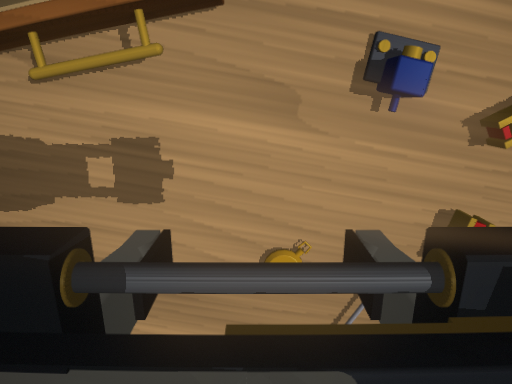

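The wrist view shows the handle bar from (36,74) to (159,48), the post of the pusher at (410,75), and the nib reaching down to its tip at about (394,110). The watch is at (284,257).

```bash
python3 - <<'E'
from h import *
np.set_printoptions(precision=4,suppress=True)
c=np.load("pics/w1.npy",allow_pickle=True).item()
a=onplane(c,[[40,73],[155,49]],.0575); print(a, a.mean(0),np.degrees(np.arctan2(*(a[0]-a[1])[[1,0]]))-90)
print(onplane(c,[[398,95],[394,109]],.020))
P=cloud(c); m=(P[...,2]>.05)&(P[...,2]<.062); m[:, 170:]=0; m[100:]=0
q=P[m][:,:2]
hsv=cv2.cvtColor(c['frame'],cv2.COLOR_BGR2HSV); y=(hsv[...,0]>20)&(hsv[...,1]>125)&m
q=P[y][:,:2]; 
# main bar: RANSAC-ish line fit
l=cv2.fitLine(q.astype(np.float32),cv2.DIST_WELSCH,0.004,.001,.001).ravel(); print('line',l,np.degrees(np.arctan2(l[1],l[0])))
e=(q-l[2:])@l[:2]; o=(q-l[2:])@[-l[1],l[0]]; k=abs(o)<.007; print(e[k].min(),e[k].max(), 'mid',l[2:]+l[:2]*(e[k].min()+e[k].max())/2)
E
```

```text
[[0.5608 0.2651 0.0575]
 [0.599  0.1607 0.0575]] [0.5799 0.2129 0.0575] 20.105540258530638
[[ 0.6018 -0.0818  0.02  ]
 [ 0.5872 -0.0816  0.02  ]]
line [ 0.3451 -0.9386  0.5813  0.2164] -69.81184
-0.06410329704364782 0.0638260369430877 mid [0.5812 0.2166]
```

```bash
python3 plan.py 2 .599 .2225 .115 20.1; python3 plan.py 1 .599 .2225 .058 20.1 .599 .2225 .115 20.1; python3 plan.py 2 .4226 .1579 .058 20.1 .599 .2225 .058 20.1
```

```text
row [0.434, -0.451, 0.417, 0.0, 0.0, -0.156] x 16
row [0.0, -0.0, 0.356, 0.0, 0.0, -0.0] x 8
row [-0.587, 0.0, -0.0, 0.0, 0.0, -0.0] x 16
```

```bash
for i in 1 2; do python3 -m pendant '[[[0.434,-0.451,0.417,0,0,-0.156,-1],[0.434,-0.451,0.417,0,0,-0.156,-1],[0.434,-0.451,0.417,0,0,-0.156,-1],[0.434,-0.451,0.417,0,0,-0.156,-1],[0.434,-0.451,0.417,0,0,-0.156,-1],[0.434,-0.451,0.417,0,0,-0.156,-1],[0.434,-0.451,0.417,0,0,-0.156,-1],[0.434,-0.451,0.417,0,0,-0.156,-1]]]'; done; python3 w.py w2
```

```text
time_s: 5.0
tcp_pos: [0.5534, 0.1363, 0.181]
eef_rot: [180.0, 0.0, 15.1]
contact_force: [1.2, -0.2, 0.7]
gripper_width: 0.029
gripper_force: 0.0
time_s: 5.8
tcp_pos: [0.5983, 0.2257, 0.1144]
eef_rot: [180.0, 0.0, 20.1]
contact_force: [-1.1, -0.3, -0.2]
gripper_width: 0.0003
gripper_force: 0.0
5.85 [0.599 0.227 0.113] [179.986   0.061  20.117]
```

View pics/w2.png

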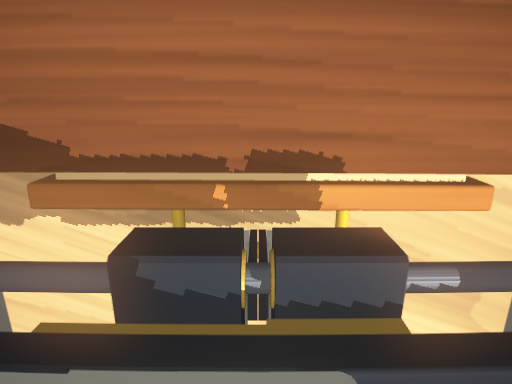

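The wrist view shows the front wall's top edge between rows 185 and 208, with the handle posts at (179,218) and (342,218), evenly either side of the fingers.

```bash
python3 - <<'E'
from h import *
np.set_printoptions(precision=4,suppress=True)
c=np.load("pics/w2.npy",allow_pickle=True).item()
u=np.array([np.cos(np.radians(20.1)),np.sin(np.radians(20.1))]);v=np.array([-u[1],u[0]])
t=np.array([.599,.2265])
P=cloud(c)
for px in [(200,186),(260,186),(200,200),(310,200),(200,207),(340,180),(260,150),(179,216),(342,216),(60,184),(460,184)]:
    p=P[px[1],px[0]]; print(px,p,(p[:2]-t)@u,(p[:2]-t)@v)
# front edge line
E=onplane(c,[[60,207],[460,209]],.076); print(E,(E[:,:2]-t)@u, np.degrees(np.arctan2(*(E[0]-E[1])[[1,0]]))-90)
h=np.array([.5812,.2166]);print('handle',(h-t)@u,(h-t)@v)
E
```

```text
(200, 186) [0.6148 0.2642 0.0771] 0.02780545360359963 0.029920549908068386
(260, 186) [0.6253 0.2342 0.0757] 0.02740049412946736 -0.0017890226840253179
(200, 200) [0.6077 0.2618 0.0779] 0.020309175460352685 0.030145949624594128
(310, 200) [0.6276 0.2066 0.0771] 0.020034841534236174 -0.028511882374309346
(200, 207) [0.6036 0.2607 0.077 ] 0.01609681649024933 0.03049227089799474
(340, 180) [0.6418 0.1927 0.067 ] 0.028575438002686988 -0.04642259861738865
(260, 150) [0.6452 0.2416 0.0887] 0.04858820817555592 -0.0016683490050378486
(179, 216) [0.5858 0.2722 0.0555] 0.0032718614599591862 0.04746469488888851
(342, 216) [0.6198 0.1785 0.055 ] 0.003012468311549584 -0.05216748707864985
(60, 184) [0.5899 0.3353 0.0765] 0.02883504183747779 0.10535514602891756
(460, 184) [0.6633 0.131  0.0721] 0.027576587616275593 -0.11176753762500874
[[0.5767 0.3331 0.076 ]
 [0.6509 0.1266 0.076 ]] [0.0157 0.0144] 19.757073542336755
handle -0.020118108663683357 -0.003179890532113698
```

```bash
python3 -m pendant '[[[0,0,0.35,0,0,0,-1],[0,0,0.35,0,0,0,-1],[0,0,0.35,0,0,0,-1],[0,0,0.35,0,0,0,-1],[0,0,0.35,0,0,0,-1],[0,0,0.35,0,0,0,-1],[0,0,0.35,0,0,0,-1],[0,0,0.3,0,0,0,-1]]]'
python3 -m pendant '[[[-0.1,0,0,0,0,0,-1],[-0.2,0,0,0,0,0,-1],[-0.6,0,0,0,0,0,-1],[-0.6,0,0,0,0,0,-1],[-0.6,0,0,0,0,0,-1],[-0.6,0,0,0,0,0,-1],[-0.6,0,0,0,0,0,-1],[-0.6,0,0,0,0,0,-1]]]'
python3 -m pendant '[[[-0.6,0,0,0,0,0,-1],[-0.6,0,0,0,0,0,-1],[-0.6,0,0,0,0,0,-1],[-0.6,0,0,0,0,0,-1],[-0.6,0,0,0,0,0,-1],[-0.6,0,0,0,0,0,-1],[-0.6,0,0,0,0,0,-1],[-0.6,0,0,0,0,0,-1]]]'
```

```text
time_s: 6.65
tcp_pos: [0.5978, 0.2246, 0.0595]
eef_rot: [180.0, 0.0, 20.0]
contact_force: [-0.3, 0.1, -0.3]
gripper_width: 0.0003
gripper_force: 0.0
time_s: 7.45
tcp_pos: [0.5237, 0.1978, 0.0604]
eef_rot: [-180.0, -0.0, 20.0]
contact_force: [0.9, 2.0, -0.3]
gripper_width: 0.0005
gripper_force: 0.7
time_s: 8.25
tcp_pos: [0.4386, 0.1681, 0.0613]
eef_rot: [-179.9, -0.6, 20.2]
contact_force: [47.6, 0.9, -31.6]
gripper_width: 0.0006
gripper_force: 22.2
```

```bash
python3 -m pendant '[[[0.25,0,0,0,0,0,-1],[0.2,0,0,0,0,0,-1],[0.1,0,0,0,0,0,-1],[0,0,0,0,0,0,-1],[0,0,0,0,0,0,-1],[0,0,0,0,0,0,-1],[0,0,0,0,0,0,-1],[0,0,0,0,0,0,-1]]]'
python3 w.py w3; python3 - <<'E'
from h import *
s=grab('side'); cv2.imwrite('pics/s3.png',s['frame'])
E
```

```text
time_s: 9.05
tcp_pos: [0.4446, 0.1689, 0.0601]
eef_rot: [180.0, 0.0, 20.0]
contact_force: [0.1, 0.3, -0.3]
gripper_width: 0.0002
gripper_force: 0.0
9.1 [0.445 0.169 0.06 ] [179.998   0.006  19.995]
```

View pics/s3.png

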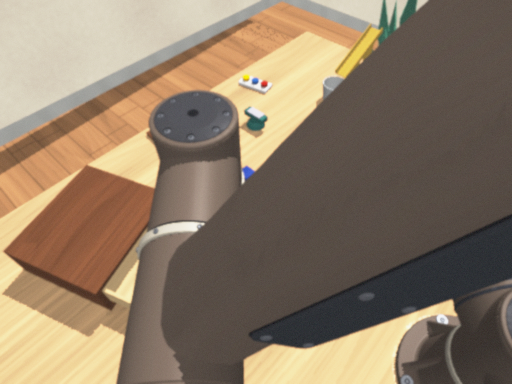

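The side view is blocked by the arm, so I'll lift and use the wrist camera for the drawer.

```bash
python3 -m pendant '[[[0,0,-0.8,0,0,0,-1],[0,0,-0.8,0,0,0,-1],[0,0,-0.8,0,0,0,-1],[0,0,-0.8,0,0,0,-1],[0,0,-0.8,0,0,0,-1],[0,0,-0.8,0,0,0,-1],[0,0,-0.8,0,0,0,-1],[0,0,-0.8,0,0,0,-1]]]'|head -2
python3 w.py w4
```

```text
time_s: 9.95
tcp_pos: [0.4445, 0.1689, 0.1888]
10.0 [0.446 0.17  0.191] [-179.961   -0.209   20.03 ]
```

View pics/w4.png

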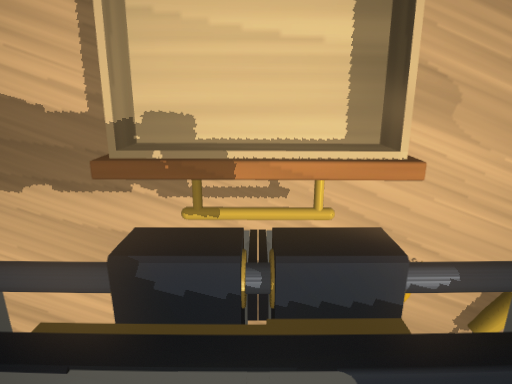

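The open drawer is in view, with its handle at (258,213), its front wall top at rows 150–178 and its side walls at columns 105 and 410.

```bash
python3 - <<'E'
from h import *
np.set_printoptions(precision=4,suppress=True)
c=np.load("pics/w4.npy",allow_pickle=True).item()
a=np.radians(20);u=np.array([np.cos(a),np.sin(a)]);v=np.array([-u[1],u[0]])
P=cloud(c); t=np.array([.4445,.169])
def show(n,Q):
    for p in np.atleast_2d(Q): print(n,p,(p[:2])@u,(p[:2])@v)
show('handle',onplane(c,[[187,213],[329,213]],.0575))
show('frontouter',onplane(c,[[95,178],[422,179]],.076))
show('frontinner foot',onplane(c,[[135,144],[380,144]],.022))
show('floor pt',P[[100,60,20],[250,200,300]])
show('side top in',onplane(c,[[111,120],[405,120]],.068))
print('old handle',np.array([.5812,.2166])@u,np.array([.5812,.2166])@v)
E
```

```text
handle [0.4064 0.2178 0.0575] 0.4564002959041957 0.0656597292600267
handle [0.447  0.1064 0.0575] 0.4564146326822529 -0.05293111131723874
frontouter [0.4167 0.2903 0.076 ] 0.4908266799925979 0.13029655863181946
frontouter [0.501  0.0564 0.076 ] 0.49007650892368915 -0.11836448708328505
frontinner foot [0.4388 0.2839 0.022 ] 0.5094012540525529 0.11669474015442269
frontinner foot [0.514  0.0773 0.022 ] 0.5094231547988258 -0.10310488189432497
floor pt [0.5097 0.1996 0.0229] 0.5472487917835944 0.013254040011099677
floor pt [0.5262 0.2503 0.0215] 0.5800379947680637 0.0552494099520556
floor pt [0.5837 0.1827 0.0221] 0.6109501660610474 -0.02799412157223364
side top in [0.4615 0.2919 0.068 ] 0.5335009544532178 0.11644388515183147
side top in [0.5368 0.0851 0.068 ] 0.533526128292232 -0.10361496153158854
old handle 0.6202309142451099 0.004755314361349084
```

```bash
python3 - <<'E'
from h import *
c=np.load("pics/w2.npy",allow_pickle=True).item()
a=np.radians(20);u=np.array([np.cos(a),np.sin(a)])
P=cloud(c)
for r0 in range(164,188,2): print(r0,[(round(float(P[r0,x,:2]@u),4),round(float(P[r0,x,2]),4)) for x in (100,420)])
print(onplane(c,[[260,173],[100,173]],.09)[:,:2]@u)
E
```

```text
164 [(0.6824, 0.09), (0.6825, 0.0893)]
166 [(0.6815, 0.0902), (0.6816, 0.0899)]
168 [(0.6804, 0.0898), (0.6804, 0.089)]
170 [(0.6793, 0.0894), (0.6794, 0.089)]
172 [(0.6785, 0.0902), (0.6784, 0.0889)]
174 [(0.6725, 0.0675), (0.6777, 0.0901)]
176 [(0.6712, 0.067), (0.6717, 0.0682)]
178 [(0.6702, 0.0677), (0.6705, 0.0681)]
180 [(0.6697, 0.0702), (0.6693, 0.0681)]
182 [(0.6698, 0.0752), (0.669, 0.0711)]
184 [(0.6689, 0.0763), (0.6688, 0.075)]
186 [(0.6683, 0.0779), (0.6684, 0.0778)]
[0.67797157 0.67796956]
```

```bash
python3 -c "
from plant import r
print(r.get_state()['joints'])"; python3 plan.py 4 .54 .03 .25 -70; python3 plan.py 2 .50 -.17 .28 -70 .54 .03 .25 -70
```

```text
[ 4.45788176e+01  4.35015281e+00 -2.84884094e+01  6.09838318e-02
 -5.69552700e+01  6.54182454e+01]
row [0.247, 0.157, -0.092, 0.0, 0.0, 0.703] x 32
row [0.545, 0.331, -0.094, 0.0, 0.0, -0.0] x 16
```

```bash
for i in 1 2 3 4; do python3 -m pendant '[[[0.247,0.157,-0.092,0,0,0.703,-1],[0.247,0.157,-0.092,0,0,0.703,-1],[0.247,0.157,-0.092,0,0,0.703,-1],[0.247,0.157,-0.092,0,0,0.703,-1],[0.247,0.157,-0.092,0,0,0.703,-1],[0.247,0.157,-0.092,0,0,0.703,-1],[0.247,0.157,-0.092,0,0,0.703,-1],[0.247,0.157,-0.092,0,0,0.703,-1]]]'|sed -n 2,3p; done
python3 w.py w5 blue brass; for i in 1 2; do python3 -m pendant '[[[0.545,0.331,-0.094,0,0,0,-0.2],[0.545,0.331,-0.094,0,0,0,-0.2],[0.545,0.331,-0.094,0,0,0,-0.2],[0.545,0.331,-0.094,0,0,0,-0.2],[0.545,0.331,-0.094,0,0,0,-0.2],[0.545,0.331,-0.094,0,0,0,-0.2],[0.545,0.331,-0.094,0,0,0,-0.2],[0.545,0.331,-0.094,0,0,0,-0.2]]]'|sed -n 2,3p; done
python3 w.py w6 brass
python3 -c "
import cv2,numpy as np
a=cv2.imread('pics/w5.png');b=cv2.imread('pics/w6.png')
cv2.imwrite('pics/w56.png',np.vstack([cv2.resize(a[0:230],None,fx=1.3,fy=1.3),cv2.resize(b[0:230],None,fx=1.3,fy=1.3)]))"
```

```text
tcp_pos: [0.4878, 0.1512, 0.2026]
eef_rot: [180.0, 0.0, -2.6]
tcp_pos: [0.5208, 0.1183, 0.2173]
eef_rot: [180.0, 0.0, -25.1]
tcp_pos: [0.5387, 0.0753, 0.232]
eef_rot: [180.0, 0.0, -47.6]
tcp_pos: [0.5388, 0.0288, 0.2467]
eef_rot: [180.0, 0.0, -70.1]
13.25 [0.539 0.028 0.247] [179.989  -0.003 -70.281]
blue [217.  33.] 1433 z [0.041 0.045] rect mm [619.4 -81.4] [35.5 33.4] 88.3
blue [243.  48.] 121 z [0.019 0.022] rect mm [593.8 -80.7] [ 6.3 17.8] 85.4
brass [203.   4.] 109 z [0.012 0.015] rect mm [ 645.4 -105.3] [11.3  9.6] 20.7
brass [194.  25.] 177 z [0.03  0.036] rect mm [643.4 -81.9] [15.5  9.8] 89.5
brass [187.  53.] 116 z [0.009 0.015] rect mm [647. -57.] [10.2 10.9] 65.5
brass [444.  73.] 1388 z [0.015 0.026] rect mm [ 389.8 -128.7] [20.7 60. ] 67.4
brass [398. 183.] 1300 z [0.009 0.015] rect mm [381.2  -4.4] [47.  44.8] 11.1
tcp_pos: [0.5188, -0.0721, 0.2622]
eef_rot: [-180.0, -0.0, -70.0]
tcp_pos: [0.4989, -0.1721, 0.2772]
eef_rot: [-180.0, 0.0, -70.0]
14.9 [ 0.499 -0.173  0.278] [179.994  -0.028 -70.005]
brass [252.   5.] 81 z [0.029 0.033] rect mm [ 560.8 -325.7] [7.2 9.4] 19.6
brass [329.  26.] 1242 z [0.029 0.033] rect mm [ 479.  -334.5] [63.4 32. ] 50.2
brass [187.  87.] 1220 z [0.013 0.033] rect mm [ 601.  -223.5] [32.1 63. ] 36.9
brass [304. 146.] 1005 z [0.023 0.033] rect mm [ 455.2 -208.2] [31.2 63.8] 82.3
brass [126. 170.] 77 z [0.011 0.015] rect mm [ 645.8 -107.1] [11.1 10.2] 24.5
brass [116. 192.] 110 z [0.028 0.035] rect mm [643.4 -83. ] [14.7  9.9] 87.9
brass [324. 218.] 630 z [0.016 0.026] rect mm [ 396.4 -132.8] [20.3 44.9] 70.1
brass [289. 300.] 142 z [0.008 0.015] rect mm [394.8  -6.2] [27.4 18.1] 48.9
```

View pics/w56.png

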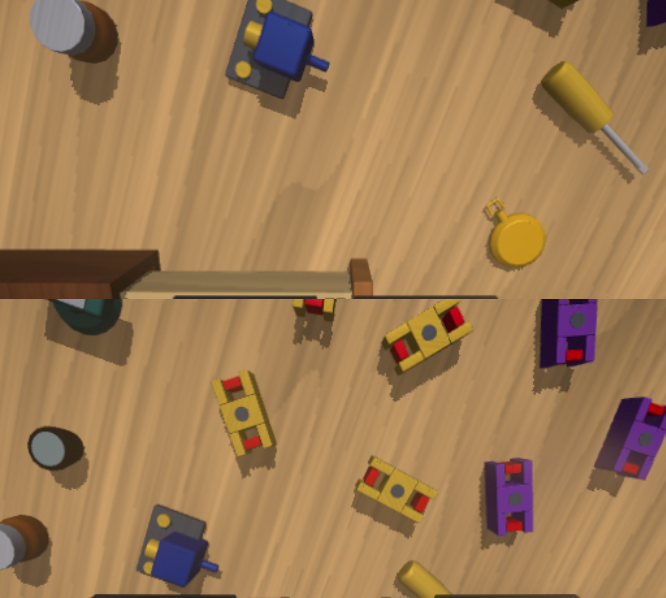

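Pusher post is at (265,45), with the nib pointing right in the picture, which is world −x. Bars are at lower-panel (397,490), (242,413), (428,332) and partly (314,308). The three purple ones on the right are left alone.

```bash
python3 plan.py 2 .4552 -.2082 .09 -7.7;  python3 - <<'E'
from h import *
np.set_printoptions(precision=4,suppress=True)
c=np.load("pics/w5.npy",allow_pickle=True).item(); P=cloud(c)
hsv=cv2.cvtColor(c['frame'],cv2.COLOR_BGR2HSV)
m=(hsv[...,0]>108)&(hsv[...,0]<128)&(hsv[...,1]>100)&(P[...,2]<.026)&(P[...,2]>.0165)&(P[...,0]<.602)&(P[...,0]>.57)
q=P[m]; print(len(q),q.min(0),q.max(0)); l=cv2.fitLine(q[:,:2].astype(np.float32),cv2.DIST_L2,0,.001,.001).ravel(); print(l,np.degrees(np.arctan2(l[1],l[0])))
t=P[(hsv[...,0]>108)&(hsv[...,0]<128)&(P[...,2]>.041)&(P[...,2]<.06)&(P[...,0]<.66)][:,:2]; print(t.min(0),t.max(0)); b=cv2.boxPoints(cv2.minAreaRect((t*1000).astype(np.float32)));print(b)
E
```

```text
row [-0.033, 0.18, 0.586, 0.0, 0.0, -0.974] x 16
116 [ 0.5848 -0.0841  0.0173] [ 0.6019 -0.0772  0.0225]
[ 0.9993 -0.0379  0.5933 -0.0805] -2.1701424
[ 0.6026 -0.0989] [ 0.6362 -0.0633]
[[602.3587 -98.426 ]
 [635.6816 -99.0666]
 [636.36   -63.7728]
 [603.0372 -63.1322]]
```

```bash
for i in 1 2; do python3 -m pendant '[[[-0.033,0.18,0.586,0,0,-0.974,0.36],[-0.033,0.18,0.586,0,0,-0.974,0.36],[-0.033,0.18,0.586,0,0,-0.974,0.36],[-0.033,0.18,0.586,0,0,-0.974,0.36],[-0.033,0.18,0.586,0,0,-0.974,0.36],[-0.033,0.18,0.586,0,0,-0.974,0.36],[-0.033,0.18,0.586,0,0,-0.974,0.36],[-0.033,0.18,0.586,0,0,-0.974,0.36]]]'|sed -n 2,5p; done
python3 w.py w7 brass red
```

```text
tcp_pos: [0.4724, -0.1828, 0.1829]
eef_rot: [-180.0, -0.0, -38.7]
contact_force: [0.7, 0.5, 0.5]
gripper_width: 0.0597
tcp_pos: [0.4557, -0.2064, 0.0892]
eef_rot: [180.0, -0.0, -7.5]
contact_force: [0.8, -0.2, 0.3]
gripper_width: 0.0598
16.55 [ 0.454 -0.206  0.087] [-179.992    0.151   -7.291]
brass [240.  10.] 632 z [0.005 0.032] rect mm [ 576.9 -211.6] [ 8.1 15.9] 36.6
brass [467.   6.] 568 z [0.03  0.033] rect mm [ 563.2 -335.6] [ 8.1 31.3] 11.6
brass [465. 157.] 3400 z [0.028 0.033] rect mm [ 479.3 -334.1] [64.3 32. ] 50.0
brass [261. 214.] 3220 z [0.017 0.033] rect mm [ 458.2 -208.6] [31.6 58.8] 82.1
red [436. 135.] 278 z [0.028 0.031] rect mm [ 495.  -315.5] [ 8.1 13.4] 51.4
red [261. 181.] 341 z [0.016 0.031] rect mm [ 480.3 -211.7] [13.8  7.7] 82.7
red [498. 180.] 288 z [0.028 0.031] rect mm [ 463.  -353.7] [ 8.7 13.6] 52.5
red [261. 252.] 417 z [0.011 0.03 ] rect mm [ 431.7 -204.8] [13.5  6.3] 81.8
```

```bash
python3 -m pendant '[[[0.01,0.012,0.385,0,0,0,0.36],[0.01,0.012,0.385,0,0,0,0.36],[0.01,0.012,0.385,0,0,0,0.36],[0.01,0.012,0.385,0,0,0,0.36],[0.01,0.012,0.385,0,0,0,0.36],[0.01,0.012,0.385,0,0,0,0.36],[0.01,0.012,0.385,0,0,0,0.36],[0.01,0.012,0.385,0,0,0,0.36]]]'
python3 -m pendant '[[[0,0,0,0,0,0,0],[0,0,0,0,0,0,-0.5],[0,0,0,0,0,0,-0.5],[0,0,0,0,0,0,-0.5],[0,0,0,0,0,0,-0.5],[0,0,0,0,0,0,-0.5],[0,0,0,0,0,0,-0.5],[0,0,-0.2,0,0,0,-0.5]]]' 40; python3 plan.py 2 .530 -.0788 .030 -1.8
```

```text
time_s: 17.35
tcp_pos: [0.4571, -0.2081, 0.0273]
eef_rot: [180.0, 0.0, -7.6]
contact_force: [-0.4, -0.3, 0.1]
gripper_width: 0.0599
gripper_force: 0.0
time_s: 18.15
tcp_pos: [0.4563, -0.2079, 0.0315]
eef_rot: [-180.0, 0.1, -7.7]
contact_force: [-0.1, -0.4, -3.6]
gripper_width: 0.0315
gripper_force: 40.0
row [0.195, -0.422, 0.005, 0.0, 0.0, -0.092] x 16
```

```bash
for i in 1 2; do python3 -m pendant '[[[0.195,-0.422,0,0,0,-0.092,-0.5],[0.195,-0.422,0,0,0,-0.092,-0.5],[0.195,-0.422,0,0,0,-0.092,-0.5],[0.195,-0.422,0,0,0,-0.092,-0.5],[0.195,-0.422,0,0,0,-0.092,-0.5],[0.195,-0.422,0,0,0,-0.092,-0.5],[0.195,-0.422,0,0,0,-0.092,-0.5],[0.195,-0.422,0,0,0,-0.092,-0.5]]]'; done; python3 w.py w8 blue red brass
```

```text
time_s: 18.95
tcp_pos: [0.4959, -0.1437, 0.0319]
eef_rot: [-180.0, 0.0, -4.7]
contact_force: [0.3, 0.0, -4.7]
gripper_width: 0.0313
gripper_force: 40.0
time_s: 19.75
tcp_pos: [0.5311, -0.0782, 0.032]
eef_rot: [-180.0, -0.0, -1.7]
contact_force: [0.5, 0.3, -3.1]
gripper_width: 0.0318
gripper_force: 40.0
19.8 [ 0.532 -0.077  0.032] [-179.993   -0.059   -1.668]
blue [259.  55.] 10854 z [0.021 0.045] rect mm [619.7 -81.1] [35.7 33.9] 88.1
red [257. 214.] 990 z [0.011 0.034] rect mm [554.4 -78.4] [ 8.2 13.6] 0.0
red [257. 312.] 695 z [0.02  0.034] rect mm [505.9 -77.1] [ 5.7 13.8] 3.3
brass [199.   4.] 185 z [0.012 0.015] rect mm [643.  -56.9] [10.3  3.6] 88.8
brass [319.   3.] 157 z [0.012 0.015] rect mm [ 641.6 -106.6] [9.7 3.5] 89.1
brass [505. 107.] 243 z [0.005 0.021] rect mm [ 595.9 -190.2] [2.5 5.5] 57.6
brass [257. 234.] 3599 z [0.013 0.036] rect mm [550.  -78.2] [32.  27.8] 89.0
brass [180. 278.] 444 z [0.085 0.097] rect mm [561.1 -59.6] [ 1.3 13.5] 88.0
brass [337. 283.] 204 z [0.092 0.097] rect mm [559.9 -98. ] [ 1.3 12.9] 88.3
brass [257. 307.] 1343 z [0.027 0.036] rect mm [529.  -77.6] [31.7 49.9] 88.8
brass [378. 326.] 255 z [0.099 0.105] rect mm [ 553.7 -105.7] [10.5  2.1] 88.1
brass [419. 326.] 259 z [0.1   0.105] rect mm [ 553.3 -115.7] [11.9  2.5] 83.8
brass [349. 328.] 85 z [0.1   0.105] rect mm [554.1 -99. ] [5.1 2. ] 87.4
brass [125. 328.] 227 z [0.101 0.105] rect mm [555.6 -49. ] [11.6  2.4] 87.0
brass [162. 329.] 73 z [0.101 0.105] rect mm [555.3 -56.9] [4.7 1.7] 88.6
```

View pics/w8.png

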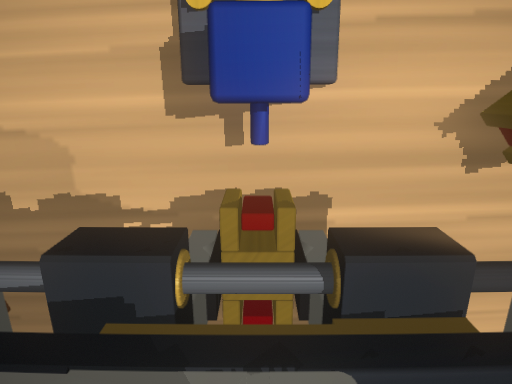

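The nib at columns 251–269 lines up with the bar's slot, which is centred near column 258. The forward pad is at (258,214), so this is ready to press.

```bash
python3 -m pendant '[[[0.19,0.006,0,0,0,0,-0.5],[0.19,0.006,0,0,0,0,-0.5],[0.19,0.006,0,0,0,0,-0.5],[0.19,0.006,0,0,0,0,-0.5],[0.19,0.006,0,0,0,0,-0.5],[0.19,0.006,0,0,0,0,-0.5],[0.19,0.006,0,0,0,0,-0.5],[0.19,0.006,0,0,0,0,-0.5]]]'
python3 -m pendant '[[[0.04,0,0,0,0,0,-0.5],[0.04,0,0,0,0,0,-0.5],[0.04,0,0,0,0,0,-0.5],[0.04,0,0,0,0,0,-0.5],[0.03,0,0,0,0,0,-0.5],[0.03,0,0,0,0,0,-0.5],[0,0,0,0,0,0,-0.5],[0,0,0,0,0,0,-0.5]]]'
```

```text
time_s: 20.6
tcp_pos: [0.5602, -0.081, 0.0317]
eef_rot: [180.0, 0.1, -1.8]
contact_force: [-4.0, 2.2, -1.0]
gripper_width: 0.0318
gripper_force: 40.0
time_s: 21.4
tcp_pos: [0.5652, -0.0811, 0.0317]
eef_rot: [180.0, 0.0, -1.8]
contact_force: [-3.7, -1.9, -5.8]
gripper_width: 0.0317
gripper_force: 40.0
```

```bash
for i in 1; do python3 -m pendant '[[[0.05,0,0,0,0,0,-0.5],[0.05,0,0,0,0,0,-0.5],[0,0,0,0,0,0,-0.5],[0,0,0,0,0,0,-0.5],[0,0,0,0,0,0,-0.5],[0,0,0,0,0,0,-0.5],[0,0,0,0,0,0,-0.5],[0,0,0,0,0,0,-0.5]]]' |sed -n 2,4p; done; python3 w.py w9 red
```

```text
tcp_pos: [0.567, -0.0811, 0.0318]
eef_rot: [180.0, 0.1, -1.8]
contact_force: [-5.0, -1.2, -4.7]
22.25 [ 0.567 -0.081  0.032] [179.995   0.054  -1.771]
red [501. 213.] 165 z [0.004 0.021] rect mm [ 582.8 -201.6] [7.1 0.9] 40.3
red [258. 234.] 913 z [0.011 0.034] rect mm [581.5 -81.1] [13.6  8.3] 88.4
red [257. 312.] 695 z [0.02  0.033] rect mm [541.4 -79.9] [13.7  5.8] 87.9
```

```bash
for i in 1 2; do python3 -m pendant '[[[0.05,0,0,0,0,0,-0.5],[0.03,0,0,0,0,0,-0.5],[0,0,0,0,0,0,-0.5],[0,0,0,0,0,0,-0.5],[0,0,0,0,0,0,-0.5],[0,0,0,0,0,0,-0.5],[0,0,0,0,0,0,-0.5],[0,0,0,0,0,0,-0.5]]]' |sed -n 2,4p; done; python3 w.py w10 red
```

```text
tcp_pos: [0.5671, -0.0811, 0.0317]
eef_rot: [180.0, 0.2, -1.8]
contact_force: [-10.2, 1.9, -1.1]
tcp_pos: [0.5673, -0.0812, 0.0316]
eef_rot: [180.0, 0.3, -1.8]
contact_force: [-13.4, 2.5, 3.5]
23.9 [ 0.567 -0.081  0.032] [179.98    0.34   -1.802]
red [501. 214.] 163 z [0.005 0.02 ] rect mm [ 583.2 -201.4] [7.  1.1] 35.8
red [258. 234.] 933 z [0.011 0.033] rect mm [581.3 -81.2] [13.7  9. ] 86.7
red [257. 312.] 668 z [0.021 0.034] rect mm [541.9 -80. ] [13.8  5.1] 88.1
```

```bash
python3 -m pendant '[[[-0.27,0,0,0,0,0,-0.5],[-0.27,0,0,0,0,0,-0.5],[-0.27,0,0,0,0,0,-0.5],[-0.27,0,0,0,0,0,-0.5],[-0.27,0,0,0,0,0,-0.5],[-0.27,0,0,0,0,0,-0.5],[-0.27,0,0,0,0,0,-0.5],[-0.27,0,0,0,0,0,-0.5]]]'
for i in 1 2 3 4 5 6; do python3 -m pendant '[[[0,0,0,0,0,0.9375,-0.5],[0,0,0,0,0,0.9375,-0.5],[0,0,0,0,0,0.9375,-0.5],[0,0,0,0,0,0.9375,-0.5],[0,0,0,0,0,0.9375,-0.5],[0,0,0,0,0,0.9375,-0.5],[0,0,0,0,0,0.9375,-0.5],[0,0,0,0,0,0.9375,-0.5]]]'|sed -n 2,6p; done; python3 w.py w11 red
```

```text
time_s: 24.7
tcp_pos: [0.5271, -0.0798, 0.032]
eef_rot: [-180.0, -0.0, -1.8]
contact_force: [-0.4, -0.4, -4.0]
gripper_width: 0.0317
gripper_force: 40.0
tcp_pos: [0.5273, -0.0798, 0.032]
eef_rot: [180.0, -0.0, -31.9]
contact_force: [-0.5, 0.7, -4.7]
gripper_width: 0.032
gripper_force: 40.0
tcp_pos: [0.5273, -0.0798, 0.032]
eef_rot: [-180.0, -0.0, -61.9]
contact_force: [-1.1, 1.1, -3.8]
gripper_width: 0.0315
gripper_force: 40.0
tcp_pos: [0.5273, -0.0798, 0.032]
eef_rot: [-180.0, 0.0, -91.9]
contact_force: [0.2, -0.1, -4.3]
gripper_width: 0.032
gripper_force: 40.0
tcp_pos: [0.5273, -0.0798, 0.032]
eef_rot: [-180.0, 0.0, -121.9]
contact_force: [1.2, 0.8, -4.5]
gripper_width: 0.0319
gripper_force: 40.0
tcp_pos: [0.5272, -0.0798, 0.032]
eef_rot: [-180.0, 0.0, -151.9]
contact_force: [0.2, 0.5, -4.1]
gripper_width: 0.0318
gripper_force: 40.0
tcp_pos: [0.5273, -0.0798, 0.032]
eef_rot: [-180.0, 0.0, 178.1]
contact_force: [0.8, 0.2, -5.0]
gripper_width: 0.0318
gripper_force: 40.0
29.55 [ 0.527 -0.08   0.032] [180.      0.002 177.862]
red [257. 231.] 1089 z [0.009 0.034] rect mm [514.  -78.9] [13.6  8.8] 88.8
red [257. 312.] 681 z [0.02  0.034] rect mm [553.5 -80.3] [13.7  5.4] 89.1
```

```bash
python3 -m pendant '[[[-0.22,0.003,0,0,0,0,-0.5],[-0.22,0.003,0,0,0,0,-0.5],[-0.22,0.003,0,0,0,0,-0.5],[-0.22,0.003,0,0,0,0,-0.5],[-0.22,0.003,0,0,0,0,-0.5],[-0.22,0.003,0,0,0,0,-0.5],[-0.22,0.003,0,0,0,0,-0.5],[-0.22,0.003,0,0,0,0,-0.5]]]'
for i in 1 2; do python3 -m pendant '[[[-0.05,0,0,0,0,0,-0.5],[-0.05,0,0,0,0,0,-0.5],[0,0,0,0,0,0,-0.5],[0,0,0,0,0,0,-0.5],[0,0,0,0,0,0,-0.5],[0,0,0,0,0,0,-0.5],[0,0,0,0,0,0,-0.5],[0,0,0,0,0,0,-0.5]]]' |sed -n 2,4p; done; python3 w.py w12 red
```

```text
time_s: 30.35
tcp_pos: [0.5618, -0.0806, 0.0316]
eef_rot: [-180.0, -0.1, 178.2]
contact_force: [-4.8, -0.5, -3.2]
gripper_width: 0.0321
gripper_force: 40.0
tcp_pos: [0.5621, -0.0808, 0.0312]
eef_rot: [-180.0, -0.3, 178.2]
contact_force: [-8.6, 1.9, -0.2]
tcp_pos: [0.5622, -0.081, 0.0309]
eef_rot: [-180.0, -0.5, 178.2]
contact_force: [-13.6, 2.2, 2.6]
32.0 [ 0.562 -0.081  0.031] [-179.959   -0.469  178.168]
red [258. 231.] 1073 z [0.008 0.033] rect mm [548.8 -80.1] [13.5  8.6] 88.9
red [ 21. 305.] 840 z [0.009 0.03 ] rect mm [ 569.6 -183.6] [13.1 60.6] 40.4
red [257. 305.] 353 z [0.031 0.033] rect mm [581.2 -81.2] [13.4  7.5] 89.3
```

```bash
python3 -m pendant '[[[0.4,0,0,0,0,0,-0.5],[0.4,0,0,0,0,0,-0.5],[0.4,0,0,0,0,0,-0.5],[0.4,0,-0.6,0,0,0,-0.5],[0.4,0,-1,0,0,0,-0.5],[0,0,-1,0,0,0,-0.5],[0,0,-1,0,0,0,-0.5],[0,0,-1,0,0,0,-0.5]]]'; python3 plan.py 3 .5657 .2714 .13 -160 .525 -.08 .123 -181.8
```

```text
time_s: 32.8
tcp_pos: [0.5265, -0.0792, 0.126]
eef_rot: [180.0, 0.1, 178.2]
contact_force: [0.0, -0.4, -5.2]
gripper_width: 0.032
gripper_force: 40.0
row [-0.195, 0.715, -0.015, 0.0, 0.0, -0.227] x 24
```

```bash
for i in 1 2 3; do python3 -m pendant '[[[-0.195,0.715,0,0,0,-0.227,-0.5],[-0.195,0.715,0,0,0,-0.227,-0.5],[-0.195,0.715,0,0,0,-0.227,-0.5],[-0.195,0.715,0,0,0,-0.227,-0.5],[-0.195,0.715,0,0,0,-0.227,-0.5],[-0.195,0.715,0,0,0,-0.227,-0.5],[-0.195,0.715,0,0,0,-0.227,-0.5],[-0.195,0.715,0,0,0,-0.227,-0.5]]]'; done; python3 w.py w13 red; python3 plan.py 1 .5657 .2714 .051 -160
```

```text
time_s: 33.6
tcp_pos: [0.5552, 0.0371, 0.1237]
eef_rot: [-180.0, -0.0, -174.4]
contact_force: [-0.2, -0.5, -4.2]
gripper_width: 0.0317
gripper_force: 40.0
time_s: 34.4
tcp_pos: [0.5686, 0.1547, 0.1239]
eef_rot: [-180.0, -0.0, -167.2]
contact_force: [0.4, 0.6, -5.2]
gripper_width: 0.0322
gripper_force: 40.0
time_s: 35.2
tcp_pos: [0.567, 0.2732, 0.1239]
eef_rot: [-180.0, -0.0, -159.9]
contact_force: [0.4, -0.2, -4.4]
gripper_width: 0.0312
gripper_force: 40.0
35.25 [0.567 0.275 0.124] [ 179.973    0.063 -159.783]
red [263. 225.] 81 z [0.113 0.12 ] rect mm [550.2 269.9] [0.8 8.2] 18.6
row [0.018, -0.019, 0.456, 0.0, 0.0, 0.007] x 8
```

View pics/w13.png

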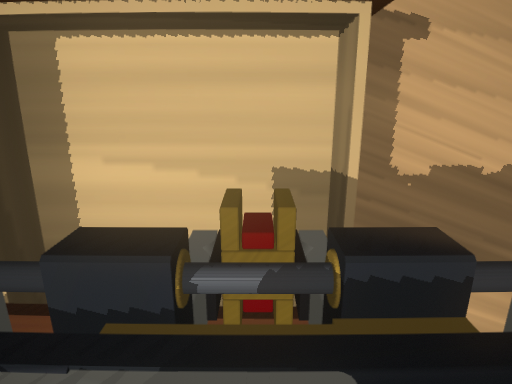

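The view shows the bar held over the drawer. The drawer wall is clear to the right at columns 340–365 and the red pads are recessed, so I'll lower it.

```bash
python3 -m pendant '[[[0.02,-0.02,0.46,0,0,0,-0.5],[0.02,-0.02,0.46,0,0,0,-0.5],[0.02,-0.02,0.46,0,0,0,-0.5],[0.02,-0.02,0.46,0,0,0,-0.5],[0.02,-0.02,0.46,0,0,0,-0.5],[0.02,-0.02,0.46,0,0,0,-0.5],[0,0,0.3,0,0,0,-0.5],[0,0,0.15,0,0,0,-0.5]]]'
python3 -m pendant '[[[0,0,0,0,0,0,-0.5],[0,0,0.06,0,0,0,-0.5],[0,0,0,0,0,0,-0.5],[0,0,0,0,0,0,-0.5],[0,0,0,0,0,0,-0.5],[0,0,0,0,0,0,-0.5],[0,0,0,0,0,0,-0.5],[0,0,0,0,0,0,-0.5]]]'
```

```text
time_s: 36.05
tcp_pos: [0.5655, 0.2686, 0.0589]
eef_rot: [-180.0, -0.1, -160.0]
contact_force: [-0.1, -1.2, -2.8]
gripper_width: 0.0317
gripper_force: 40.0
time_s: 36.85
tcp_pos: [0.5658, 0.2689, 0.0586]
eef_rot: [180.0, 0.0, -160.0]
contact_force: [-0.4, 0.1, -4.5]
gripper_width: 0.0316
gripper_force: 40.0
```

```bash
python3 -m pendant '[[[0,0,0.1,0,0,0,-0.5],[0,0,0.1,0,0,0,-0.5],[0,0,0.1,0,0,0,-0.5],[0,0,0.06,0,0,0,-0.5],[0,0,0,0,0,0,-0.5],[0,0,0,0,0,0,-0.5],[0,0,0,0,0,0,-0.5],[0,0,0,0,0,0,-0.5]]]'
```

```text
time_s: 37.65
tcp_pos: [0.5658, 0.269, 0.0515]
eef_rot: [180.0, 0.0, -160.0]
contact_force: [-0.1, -0.5, -4.3]
gripper_width: 0.0318
gripper_force: 40.0
```

```bash
python3 -m pendant '[[[0,0,0.06,0,0,0,-0.5],[0,0,0,0,0,0,-0.5],[0,0,0,0,0,0,-0.2],[0,0,0,0,0,0,0.0],[0,0,0,0,0,0,0.05],[0,0,0,0,0,0,0.05],[0,0,0,0,0,0,0.05],[0,0,0,0,0,0,0.05]]]'
python3 -m pendant '[[[0,0,-0.3,0,0,0,0.05],[0,0,-0.6,0,0,0,0.05],[0,0,-0.8,0,0,0,0.05],[0,0,-0.8,0,0,0,0.05],[0,0,-0.8,0,0,0,0.05],[0,0,-0.8,0,0,0,0.05],[0,0,-0.8,0,0,0,0.05],[0,0,-0.8,0,0,0,0.05]]]'
python3 w.py w14 red brass; python3 plan.py 4 .50 -.20 .27 -70 .566 .269 .163 -160
```

```text
time_s: 38.45
tcp_pos: [0.5658, 0.2689, 0.0502]
eef_rot: [-180.0, 0.0, -160.0]
contact_force: [0.2, 0.2, 0.6]
gripper_width: 0.0459
gripper_force: 0.0
time_s: 39.25
tcp_pos: [0.5659, 0.269, 0.1662]
eef_rot: [180.0, 0.1, -160.0]
contact_force: [0.4, -0.6, -0.3]
gripper_width: 0.0461
gripper_force: 0.0
39.3 [0.567 0.27  0.169] [ 179.942    0.294 -159.932]
red [257. 178.] 179 z [0.05  0.052] rect mm [553.5 264.7] [ 7.5 13. ] 19.5
red [257. 219.] 142 z [0.05  0.053] rect mm [583.7 275.7] [ 6.6 13.4] 20.4
brass [258. 196.] 2130 z [0.044 0.055] rect mm [568.2 270. ] [63.4 31.8] 20.1
row [0.78, -0.259, -0.167, 0.0, 0.0, -0.703] x 32
```

```bash
for i in 1 2 3 4; do python3 -m pendant '[[[0.78,-0.259,-0.167,0,0,-0.703,0.36],[0.78,-0.259,-0.167,0,0,-0.703,0.36],[0.78,-0.259,-0.167,0,0,-0.703,0.36],[0.78,-0.259,-0.167,0,0,-0.703,0.36],[0.78,-0.259,-0.167,0,0,-0.703,0.36],[0.78,-0.259,-0.167,0,0,-0.703,0.36],[0.78,-0.259,-0.167,0,0,-0.703,0.36],[0.78,-0.259,-0.167,0,0,-0.703,0.36]]]'|sed -n 2,3p; done; python3 w.py w15 red brass
```

```text
tcp_pos: [0.4784, 0.171, 0.192]
eef_rot: [-180.0, 0.1, -137.3]
tcp_pos: [0.4354, 0.0475, 0.2187]
eef_rot: [-179.9, 0.1, -114.8]
tcp_pos: [0.4429, -0.0831, 0.2454]
eef_rot: [-179.9, 0.0, -92.4]
tcp_pos: [0.4999, -0.2008, 0.2722]
eef_rot: [-179.9, -0.0, -69.9]
42.55 [ 0.501 -0.202  0.272] [-179.928   -0.101  -69.7  ]
red [435.  17.] 100 z [0.028 0.031] rect mm [ 381.8 -409.3] [13.6  7.4] 26.2
red [233.  29.] 116 z [0.027 0.031] rect mm [ 573.2 -325.6] [13.7  8.3] 9.9
red [343.  40.] 107 z [0.028 0.031] rect mm [ 462.7 -354.4] [ 8.1 13.6] 47.7
red [300.  65.] 110 z [0.027 0.031] rect mm [ 494.8 -315.9] [ 7.7 13.8] 49.1
red [433.  69.] 96 z [0.028 0.031] rect mm [ 360.8 -361.9] [13.8  7.3] 21.6
red [171.  91.] 93 z [0.027 0.03 ] rect mm [ 616.5 -244. ] [14.1  7.4] 37.7
red [496. 110.] 84 z [0.028 0.031] rect mm [ 273.3 -349.4] [15.3  7.5] 6.0
red [186. 135.] 85 z [0.016 0.031] rect mm [ 585.9 -204.2] [13.2  7.2] 38.0
red [386. 154.] 119 z [0.008 0.031] rect mm [ 366.4 -261. ] [14.2  7.9] 26.5
red [477. 155.] 76 z [0.028 0.031] rect mm [ 269.7 -297.8] [14.6  7.7] 3.5
red [387. 197.] 118 z [0.009 0.031] rect mm [ 342.6 -215.3] [14.9  8.4] 22.2
brass [235.  16.] 752 z [0.028 0.033] rect mm [ 575.4 -336.3] [32.  36.7] 11.5
brass [321.  53.] 1221 z [0.029 0.033] rect mm [ 479.  -334.8] [63.8 31.6] 50.1
brass [180. 113.] 1200 z [0.012 0.033] rect mm [ 600.9 -223.8] [31.7 63.1] 36.9
brass [119. 192.] 76 z [0.011 0.014] rect mm [ 645.8 -107.5] [11.6 11.8] 6.3
brass [110. 216.] 138 z [0.012 0.035] rect mm [643.7 -82.9] [10.  15.3] 1.6
brass [310. 236.] 313 z [0.014 0.026] rect mm [ 403.6 -135.9] [20.3 28.3] 66.3
brass [293. 318.] 259 z [0.009 0.015] rect mm [381.4 -16.6] [43.2 22.1] 18.3
```

```bash
python3 plan.py 2 .601 -.2241 .088 -52.7; python3 plan.py 2 .527 -.0797 .031 -1.8 .6012 -.2241 .031 -52.7
```

```text
row [0.208, -0.243, 0.577, 0.0, 0.0, -0.266] x 16
row [-0.435, -0.293, -0.0, 0.0, 0.0, -0.795] x 16
```

```bash
for i in 1 2; do python3 -m pendant '[[[0.208,-0.243,0.577,0,0,-0.266,0.36],[0.208,-0.243,0.577,0,0,-0.266,0.36],[0.208,-0.243,0.577,0,0,-0.266,0.36],[0.208,-0.243,0.577,0,0,-0.266,0.36],[0.208,-0.243,0.577,0,0,-0.266,0.36],[0.208,-0.243,0.577,0,0,-0.266,0.36],[0.208,-0.243,0.577,0,0,-0.266,0.36],[0.208,-0.243,0.577,0,0,-0.266,0.36]]]'|sed -n 2,3p; done; python3 w.py w16 red
```

```text
tcp_pos: [0.5491, -0.215, 0.1776]
eef_rot: [180.0, 0.0, -61.4]
tcp_pos: [0.5998, -0.2223, 0.0854]
eef_rot: [180.0, -0.0, -52.9]
44.2 [ 0.6   -0.222  0.083] [179.912   0.093 -52.819]
red [458.  23.] 393 z [0.028 0.031] rect mm [ 583.3 -375.1] [15.1  8.5] 12.9
red [408. 110.] 253 z [0.028 0.031] rect mm [ 573.8 -325.9] [12.6  6.9] 12.5
red [258. 175.] 471 z [0.008 0.03 ] rect mm [ 616.5 -244.3] [13.5  8.4] 38.0
red [489. 205.] 271 z [0.016 0.031] rect mm [ 495.5 -315.7] [ 8.5 14.1] 53.7
red [258. 253.] 379 z [0.018 0.03 ] rect mm [ 586.8 -204.8] [13.7  7.5] 36.1
```

```bash
python3 -m pendant '[[[0.018,0,0.35,0,0,0,0.36],[0.018,0,0.35,0,0,0,0.36],[0.018,0,0.35,0,0,0,0.36],[0.018,0,0.35,0,0,0,0.36],[0.018,0,0.35,0,0,0,0.36],[0.018,0,0.35,0,0,0,0.36],[0.018,0,0.35,0,0,0,0.36],[0.018,0,0.33,0,0,0,0.36]]]'
python3 -m pendant '[[[0,0,0,0,0,0,0],[0,0,0,0,0,0,-0.5],[0,0,0,0,0,0,-0.5],[0,0,0,0,0,0,-0.5],[0,0,0,0,0,0,-0.5],[0,0,0,0,0,0,-0.5],[0,0,-0.1,0,0,0,-0.5],[0,0,-0.15,0,0,0,-0.5]]]' 40; python3 plan.py 2 .527 -.0797 .031 -1.8
```

```text
time_s: 45.0
tcp_pos: [0.601, -0.2246, 0.0302]
eef_rot: [180.0, 0.0, -53.0]
contact_force: [-0.1, -1.1, 0.2]
gripper_width: 0.0593
gripper_force: 0.0
time_s: 45.8
tcp_pos: [0.6003, -0.2244, 0.0353]
eef_rot: [179.9, 0.1, -53.0]
contact_force: [0.1, 0.1, -3.1]
gripper_width: 0.0317
gripper_force: 40.0
row [-0.434, -0.294, 0.013, 0.0, 0.0, -0.8] x 16
```

```bash
for i in 1 2; do python3 -m pendant '[[[-0.434,-0.294,0.01,0,0,-0.8,-0.5],[-0.434,-0.294,0.01,0,0,-0.8,-0.5],[-0.434,-0.294,0.01,0,0,-0.8,-0.5],[-0.434,-0.294,0.01,0,0,-0.8,-0.5],[-0.434,-0.294,0.01,0,0,-0.8,-0.5],[-0.434,-0.294,0.01,0,0,-0.8,-0.5],[-0.434,-0.294,0.01,0,0,-0.8,-0.5],[-0.434,-0.294,0.01,0,0,-0.8,-0.5]]]'|sed -n 2,6p; done; python3 w.py w17 red
```

```text
tcp_pos: [0.5803, -0.1435, 0.0341]
eef_rot: [180.0, 0.0, -27.2]
contact_force: [-0.8, 0.3, -3.0]
gripper_width: 0.0315
gripper_force: 40.0
tcp_pos: [0.5271, -0.0796, 0.0326]
eef_rot: [-180.0, 0.0, -1.6]
contact_force: [0.0, 0.5, -3.4]
gripper_width: 0.032
gripper_force: 40.0
47.45 [ 0.526 -0.079  0.032] [-179.987    0.083   -1.459]
red [257. 207.] 952 z [0.009 0.032] rect mm [552.6 -80. ] [13.6  8.6] 87.0
red [257. 308.] 800 z [0.02  0.032] rect mm [502.4 -78.3] [13.5  9.2] 88.5
```

```bash
python3 -m pendant '[[[0.22,0.004,0,0,0,0,-0.5],[0.22,0.004,0,0,0,0,-0.5],[0.22,0.004,0,0,0,0,-0.5],[0.22,0.004,0,0,0,0,-0.5],[0.22,0.004,0,0,0,0,-0.5],[0.22,0.004,0,0,0,0,-0.5],[0.22,0.004,0,0,0,0,-0.5],[0.22,0.004,0,0,0,0,-0.5]]]'
for i in 1 2; do python3 -m pendant '[[[0.06,0,0,0,0,0,-0.5],[0.06,0,0,0,0,0,-0.5],[0,0,0,0,0,0,-0.5],[0,0,0,0,0,0,-0.5],[0,0,0,0,0,0,-0.5],[0,0,0,0,0,0,-0.5],[0,0,0,0,0,0,-0.5],[0,0,0,0,0,0,-0.5]]]' |sed -n 2,4p; done
```

```text
time_s: 48.25
tcp_pos: [0.5617, -0.0818, 0.0322]
eef_rot: [180.0, 0.1, -1.8]
contact_force: [-5.1, 1.4, -0.9]
gripper_width: 0.0319
gripper_force: 40.0
tcp_pos: [0.5648, -0.0818, 0.0325]
eef_rot: [180.0, 0.0, -1.8]
contact_force: [-4.1, -0.5, -6.3]
tcp_pos: [0.5655, -0.0818, 0.0324]
eef_rot: [180.0, 0.2, -1.8]
contact_force: [-9.0, 0.9, -0.8]
```

```bash
python3 -m pendant '[[[0.06,0,0,0,0,0,-0.5],[0,0,0,0,0,0,-0.5],[0,0,0,0,0,0,-0.5],[0,0,0,0,0,0,-0.5],[0,0,0,0,0,0,-0.5],[0,0,0,0,0,0,-0.5],[0,0,0,0,0,0,-0.5],[0,0,0,0,0,0,-0.5]]]' |sed -n 2,4p;  python3 w.py w18 red
python3 -m pendant '[[[-0.26,0,0,0,0,0,-0.5],[-0.26,0,0,0,0,0,-0.5],[-0.26,0,0,0,0,0,-0.5],[-0.26,0,0,0,0,0,-0.5],[-0.26,0,0,0,0,0,-0.5],[-0.26,0,0,0,0,0,-0.5],[-0.26,0,0,0,0,0,-0.5],[-0.26,0,0,0,0,0,-0.5]]]'
for i in 1 2 3 4 5 6; do python3 -m pendant '[[[0,0,0,0,0,0.9375,-0.5],[0,0,0,0,0,0.9375,-0.5],[0,0,0,0,0,0.9375,-0.5],[0,0,0,0,0,0.9375,-0.5],[0,0,0,0,0,0.9375,-0.5],[0,0,0,0,0,0.9375,-0.5],[0,0,0,0,0,0.9375,-0.5],[0,0,0,0,0,0.9375,-0.5]]]'|sed -n 4,6p; done; python3 w.py w19 red
```

```text
tcp_pos: [0.5657, -0.0819, 0.0323]
eef_rot: [180.0, 0.3, -1.8]
contact_force: [-13.7, 2.9, 3.6]
50.7 [ 0.566 -0.082  0.032] [179.984   0.305  -1.795]
red [258. 229.] 865 z [0.01  0.031] rect mm [581.3 -82. ] [13.8  9. ] 87.9
red [257. 308.] 801 z [0.019 0.032] rect mm [541.  -80.7] [13.8  8.7] 88.3
time_s: 51.5
tcp_pos: [0.5267, -0.0805, 0.0326]
eef_rot: [-180.0, -0.0, -1.8]
contact_force: [-1.6, -0.5, -3.3]
gripper_width: 0.0314
gripper_force: 40.0
contact_force: [0.4, -0.4, -2.7]
gripper_width: 0.0315
gripper_force: 40.0
contact_force: [0.7, 0.9, -3.5]
gripper_width: 0.0319
gripper_force: 40.0
contact_force: [0.4, 0.4, -2.6]
gripper_width: 0.0317
gripper_force: 40.0
contact_force: [1.0, -0.0, -3.9]
gripper_width: 0.0313
gripper_force: 40.0
contact_force: [0.6, 0.8, -3.7]
gripper_width: 0.0317
gripper_force: 40.0
contact_force: [0.3, 0.1, -4.1]
gripper_width: 0.0315
gripper_force: 40.0
56.35 [ 0.527 -0.081  0.033] [179.999   0.001 177.863]
red [258. 225.] 1051 z [0.007 0.032] rect mm [511.8 -79.7] [13.7  8.5] 88.6
red [257. 307.] 762 z [0.02  0.032] rect mm [552.3 -81.3] [13.4  8.5] 87.5
```

```bash
python3 -m pendant '[[[-0.22,0.003,0,0,0,0,-0.5],[-0.22,0.003,0,0,0,0,-0.5],[-0.22,0.003,0,0,0,0,-0.5],[-0.22,0.003,0,0,0,0,-0.5],[-0.22,0.003,0,0,0,0,-0.5],[-0.22,0.003,0,0,0,0,-0.5],[-0.22,0.003,0,0,0,0,-0.5],[-0.22,0.003,0,0,0,0,-0.5]]]'
for i in 1 2 3; do python3 -m pendant '[[[-0.07,0,0,0,0,0,-0.5],[-0.06,0,0,0,0,0,-0.5],[0,0,0,0,0,0,-0.5],[0,0,0,0,0,0,-0.5],[0,0,0,0,0,0,-0.5],[0,0,0,0,0,0,-0.5],[0,0,0,0,0,0,-0.5],[0,0,0,0,0,0,-0.5]]]' |sed -n 2,4p; done; python3 w.py w20 red
```

```text
time_s: 57.15
tcp_pos: [0.5612, -0.0814, 0.0322]
eef_rot: [-180.0, -0.1, 178.2]
contact_force: [-4.1, -0.4, -1.6]
gripper_width: 0.0318
gripper_force: 40.0
tcp_pos: [0.5636, -0.0815, 0.0322]
eef_rot: [-180.0, -0.1, 178.2]
contact_force: [-4.2, 0.7, -1.0]
tcp_pos: [0.5638, -0.0817, 0.0318]
eef_rot: [-180.0, -0.4, 178.2]
contact_force: [-12.1, 2.4, 1.6]
tcp_pos: [0.564, -0.0819, 0.0314]
eef_rot: [-180.0, -0.6, 178.1]
contact_force: [-18.1, 3.8, 6.7]
59.6 [ 0.564 -0.082  0.031] [-179.954   -0.612  178.15 ]
red [258. 225.] 1021 z [0.006 0.031] rect mm [548.8 -81. ] [13.8  8.7] 86.7
red [257. 299.] 339 z [0.028 0.03 ] rect mm [581.8 -82. ] [13.8  7.5] 85.8
```

```bash
python3 -m pendant '[[[0.4,0,0,0,0,0,-0.5],[0.4,0,0,0,0,0,-0.5],[0.4,0,0,0,0,0,-0.5],[0.4,0,-0.6,0,0,0,-0.5],[0.4,0,-1,0,0,0,-0.5],[0,0,-1,0,0,0,-0.5],[0,0,-1,0,0,0,-0.5],[0,0,-1,0,0,0,-0.5]]]'; python3 plan.py 2 .6049 .1686 .125 -160 .5285 -.0805 .125 -181.8
```

```text
time_s: 60.4
tcp_pos: [0.53, -0.0801, 0.1266]
eef_rot: [180.0, 0.1, 178.2]
contact_force: [1.0, -0.1, -3.9]
gripper_width: 0.0318
gripper_force: 40.0
row [-0.352, 0.74, -0.0, 0.0, 0.0, -0.341] x 16
```

```bash
for i in 1 2; do python3 -m pendant '[[[-0.352,0.74,0,0,0,-0.341,-0.5],[-0.352,0.74,0,0,0,-0.341,-0.5],[-0.352,0.74,0,0,0,-0.341,-0.5],[-0.352,0.74,0,0,0,-0.341,-0.5],[-0.352,0.74,0,0,0,-0.341,-0.5],[-0.352,0.74,0,0,0,-0.341,-0.5],[-0.352,0.74,0,0,0,-0.341,-0.5],[-0.352,0.74,0,0,0,-0.341,-0.5]]]'|sed -n 2,6p; done; python3 -m pendant '[[[0,0,0.45,0,0,0,-0.5],[0,0,0.45,0,0,0,-0.5],[0,0,0.45,0,0,0,-0.5],[0,0,0.45,0,0,0,-0.5],[0,0,0.45,0,0,0,-0.5],[0,0,0.45,0,0,0,-0.5],[0,0,0.45,0,0,0,-0.5],[0,0,0.25,0,0,0,-0.5]]]'
python3 -m pendant '[[[0,0,0,0,0,0,-0.5],[0,0,0,0,0,0,-0.5],[0,0,0,0,0,0,-0.5],[0,0,0,0,0,0,-0.5],[0,0,0,0,0,0,-0.5],[0,0,0,0,0,0,-0.5],[0,0,0,0,0,0,-0.5],[0,0,0,0,0,0,-0.5]]]'
```

```text
tcp_pos: [0.5804, 0.0423, 0.1243]
eef_rot: [-180.0, -0.0, -170.7]
contact_force: [-0.0, 0.2, -4.8]
gripper_width: 0.0318
gripper_force: 40.0
tcp_pos: [0.6063, 0.1705, 0.1246]
eef_rot: [180.0, 0.0, -159.8]
contact_force: [-1.0, -0.4, -4.2]
gripper_width: 0.0316
gripper_force: 40.0
time_s: 62.8
tcp_pos: [0.6059, 0.1688, 0.0554]
eef_rot: [-180.0, -0.1, -160.0]
contact_force: [-0.1, -1.0, -3.3]
gripper_width: 0.0315
gripper_force: 40.0
time_s: 63.6
tcp_pos: [0.6062, 0.1691, 0.0566]
eef_rot: [180.0, 0.0, -159.9]
contact_force: [-0.6, 0.7, -3.3]
gripper_width: 0.0318
gripper_force: 40.0
```

```bash
python3 -m pendant '[[[0,0,0.1,0,0,0,-0.5],[0,0,0.1,0,0,0,-0.5],[0,0,0,0,0,0,-0.5],[0,0,0,0,0,0,-0.2],[0,0,0,0,0,0,0.05],[0,0,0,0,0,0,0.05],[0,0,0,0,0,0,0.05],[0,0,0,0,0,0,0.05]]]'
python3 -m pendant '[[[0,0,-0.3,0,0,0,0.05],[0,0,-0.6,0,0,0,0.05],[0,0,-0.8,0,0,0,0.05],[0,0,-0.8,0,0,0,0.05],[0,0,-0.8,0,0,0,0.05],[0,0,-0.8,0,0,0,0.05],[0,0,-0.8,0,0,0,0.05],[0,0,-0.8,0,0,0,0.05]]]'
python3 w.py w21 red brass; python3 plan.py 4 .479 -.3345 .11 -129.8 .606 .169 .167 -160
```

```text
time_s: 64.4
tcp_pos: [0.6062, 0.1691, 0.0526]
eef_rot: [-180.0, -0.0, -159.9]
contact_force: [-0.1, -1.1, -0.0]
gripper_width: 0.0456
gripper_force: 0.0
time_s: 65.2
tcp_pos: [0.6063, 0.1691, 0.1686]
eef_rot: [180.0, 0.1, -159.9]
contact_force: [0.4, 0.2, -0.6]
gripper_width: 0.0458
gripper_force: 0.0
65.25 [0.608 0.17  0.172] [ 179.995    0.298 -159.903]
red [397. 172.] 212 z [0.032 0.052] rect mm [554.6 265.1] [ 7.9 13.6] 21.5
red [257. 176.] 179 z [0.05  0.052] rect mm [593.1 164.5] [ 7.7 13.2] 20.9
red [393. 214.] 117 z [0.05  0.052] rect mm [584.7 276. ] [ 5.8 13.3] 21.8
red [257. 216.] 136 z [0.05  0.053] rect mm [623.5 175.6] [ 6.7 13.5] 18.9
brass [  2. 139.] 72 z [0.01  0.015] rect mm [646.2 -53.4] [10.7  5.7] 12.2
brass [390. 187.] 2977 z [0.026 0.054] rect mm [567.2 269.3] [58.5 33. ] 20.4
brass [258. 194.] 2149 z [0.043 0.054] rect mm [607.8 169.9] [63.9 31.7] 20.2
row [0.617, -0.541, 0.089, 0.0, 0.0, -0.236] x 32
```

Both bars lie flat in the drawer with their pads home. Now bar 3.

```bash
for i in 1 2 3 4; do python3 -m pendant '[[[0.617,-0.541,0.08,0,0,-0.236,0.36],[0.617,-0.541,0.08,0,0,-0.236,0.36],[0.617,-0.541,0.08,0,0,-0.236,0.36],[0.617,-0.541,0.08,0,0,-0.236,0.36],[0.617,-0.541,0.08,0,0,-0.236,0.36],[0.617,-0.541,0.08,0,0,-0.236,0.36],[0.617,-0.541,0.08,0,0,-0.236,0.36],[0.617,-0.541,0.08,0,0,-0.236,0.36]]]'|sed -n 2,3p; done; python3 w.py w22 red brass
```

```text
tcp_pos: [0.5489, 0.0494, 0.1538]
eef_rot: [180.0, -0.0, -152.3]
tcp_pos: [0.5087, -0.0753, 0.141]
eef_rot: [180.0, -0.0, -144.8]
tcp_pos: [0.4852, -0.2043, 0.1282]
eef_rot: [180.0, -0.0, -137.2]
tcp_pos: [0.4791, -0.3352, 0.1154]
eef_rot: [180.0, -0.0, -129.7]
68.5 [ 0.479 -0.337  0.115] [ 179.98    -0.036 -129.647]
red [303.  18.] 312 z [0.028 0.031] rect mm [ 381.8 -409.4] [13.6  7.5] 24.9
red [375.  58.] 389 z [0.017 0.031] rect mm [ 360.4 -362. ] [14.2  8.1] 25.1
red [221. 170.] 332 z [0.009 0.03 ] rect mm [ 482.9 -369.6] [ 8.6 13. ] 49.3
red [443. 183.] 588 z [0.005 0.03 ] rect mm [ 367.5 -261.2] [13.6  8.3] 27.3
red [505. 213.] 253 z [0.02 0.03] rect mm [ 345.8 -217. ] [13.5  5.8] 47.2
red [223. 238.] 287 z [0.015 0.03 ] rect mm [ 514.9 -331.5] [ 8. 13.] 47.1
brass [221. 205.] 2752 z [0.018 0.032] rect mm [ 499.2 -350.4] [63.6 31.9] 50.0
```

```bash
python3 plan.py 1 .499 -.3505 .088 -130 .479 -.3355 .115 -129.7; python3 plan.py 3 .527 -.081 .031 -181.8 .499 -.3505 .033 -130
```

```text
row [-0.008, -0.156, 0.169, 0.0, 0.0, 0.009] x 8
row [-0.302, 0.5, 0.004, 0.0, 0.0, 0.54] x 24
```

```bash
python3 -m pendant '[[[-0.008,-0.156,0.169,0,0,0.009,0.2],[-0.008,-0.156,0.169,0,0,0.009,0.2],[-0.008,-0.156,0.169,0,0,0.009,0.2],[-0.008,-0.156,0.169,0,0,0.009,0.2],[-0.008,-0.156,0.169,0,0,0.009,0.2],[-0.008,-0.156,0.169,0,0,0.009,0.2],[-0.008,-0.156,0.169,0,0,0.009,0.2],[-0.008,-0.156,0.169,0,0,0.009,0.2]]]' |sed -n 2,3p; python3 w.py w23 red brass
```

```text
tcp_pos: [0.5003, -0.3496, 0.088]
eef_rot: [180.0, -0.0, -130.0]
69.35 [ 0.5   -0.35   0.087] [ 179.969   -0.013 -130.025]
red [353.   6.] 277 z [0.008 0.031] rect mm [ 384.2 -408.2] [8.8 8.1] 25.7
red [437.  46.] 547 z [0.018 0.031] rect mm [ 360.6 -362.4] [14.  9.] 25.5
red [258. 175.] 416 z [0.009 0.03 ] rect mm [ 482.8 -370.1] [ 8.  13.1] 49.6
red [499. 187.] 574 z [0.005 0.029] rect mm [ 370.5 -263.6] [13.7  5.2] 50.2
red [259. 254.] 338 z [0.021 0.03 ] rect mm [ 515.  -331.3] [ 8.4 13.3] 50.6
red [197. 312.] 191 z [0.027 0.031] rect mm [ 551.7 -338.3] [63.9  8.7] 32.4
brass [259. 212.] 3393 z [0.015 0.032] rect mm [ 497.8 -352. ] [59.5 31.7] 49.7
brass [208. 301.] 252 z [0.024 0.032] rect mm [ 561.1 -329. ] [ 8.3 15.7] 10.2
```

```bash
python3 -m pendant '[[[0.005,0.005,0.37,0,0,0,0.2],[0.005,0.005,0.37,0,0,0,0.2],[0.005,0.005,0.37,0,0,0,0.2],[0.005,0.005,0.37,0,0,0,0.2],[0.005,0.005,0.37,0,0,0,0.2],[0.005,0.005,0.37,0,0,0,0.2],[0.005,0.005,0.37,0,0,0,0.2],[0.005,0.005,0.37,0,0,0,0.2]]]'
python3 -m pendant '[[[0,0,0,0,0,0,0],[0,0,0,0,0,0,-0.5],[0,0,0,0,0,0,-0.5],[0,0,0,0,0,0,-0.5],[0,0,0,0,0,0,-0.5],[0,0,0,0,0,0,-0.5],[0,0,-0.1,0,0,0,-0.5],[0,0,-0.1,0,0,0,-0.5]]]' 40
for i in 1 2 3; do python3 -m pendant '[[[-0.302,0.5,0,0,0,0.54,-0.5],[-0.302,0.5,0,0,0,0.54,-0.5],[-0.302,0.5,0,0,0,0.54,-0.5],[-0.302,0.5,0,0,0,0.54,-0.5],[-0.302,0.5,0,0,0,0.54,-0.5],[-0.302,0.5,0,0,0,0.54,-0.5],[-0.302,0.5,0,0,0,0.54,-0.5],[-0.302,0.5,0,0,0,0.54,-0.5]]]' |sed -n 2,6p; done; python3 w.py w24 red
```

```text
time_s: 70.15
tcp_pos: [0.4989, -0.3495, 0.0285]
eef_rot: [180.0, -0.0, -130.0]
contact_force: [-0.6, -1.3, 0.1]
gripper_width: 0.0525
gripper_force: 0.0
time_s: 70.95
tcp_pos: [0.4983, -0.3493, 0.0328]
eef_rot: [179.9, -0.0, -130.0]
contact_force: [-0.1, -0.2, -2.7]
gripper_width: 0.0316
gripper_force: 40.0
tcp_pos: [0.4802, -0.2577, 0.0331]
eef_rot: [180.0, -0.0, -147.4]
contact_force: [0.0, 0.9, -2.2]
gripper_width: 0.0316
gripper_force: 40.0
tcp_pos: [0.4901, -0.1651, 0.0332]
eef_rot: [180.0, -0.0, -164.7]
contact_force: [0.5, 0.6, -3.4]
gripper_width: 0.0316
gripper_force: 40.0
tcp_pos: [0.527, -0.0797, 0.0331]
eef_rot: [-180.0, -0.0, 178.0]
contact_force: [-0.3, 0.3, -2.7]
gripper_width: 0.0315
gripper_force: 40.0
73.4 [ 0.528 -0.079  0.033] [179.991   0.051 177.964]
red [257. 204.] 984 z [0.01  0.034] rect mm [500.9 -78.4] [13.3  8.2] 88.2
red [257. 307.] 779 z [0.022 0.034] rect mm [551.2 -80.1] [13.7  8.9] 87.3
```

```bash
python3 -m pendant '[[[-0.23,-0.003,0,0,0,0,-0.5],[-0.23,-0.003,0,0,0,0,-0.5],[-0.23,-0.003,0,0,0,0,-0.5],[-0.23,-0.003,0,0,0,0,-0.5],[-0.23,-0.003,0,0,0,0,-0.5],[-0.23,-0.003,0,0,0,0,-0.5],[-0.23,-0.003,0,0,0,0,-0.5],[-0.23,-0.003,0,0,0,0,-0.5]]]'
for i in 1 2 3; do python3 -m pendant '[[[-0.07,0,0,0,0,0,-0.5],[-0.06,0,0,0,0,0,-0.5],[0,0,0,0,0,0,-0.5],[0,0,0,0,0,0,-0.5],[0,0,0,0,0,0,-0.5],[0,0,0,0,0,0,-0.5],[0,0,0,0,0,0,-0.5],[0,0,0,0,0,0,-0.5]]]' |sed -n 2,4p; done; python3 w.py w25 red
```

```text
time_s: 74.2
tcp_pos: [0.5629, -0.082, 0.0328]
eef_rot: [-180.0, -0.1, 178.1]
contact_force: [-4.7, 1.1, -0.3]
gripper_width: 0.0316
gripper_force: 40.0
tcp_pos: [0.565, -0.0821, 0.0327]
eef_rot: [-180.0, -0.2, 178.1]
contact_force: [-5.6, -0.3, -0.9]
tcp_pos: [0.5652, -0.0823, 0.0322]
eef_rot: [-180.0, -0.4, 178.1]
contact_force: [-12.1, 2.1, 2.1]
tcp_pos: [0.5654, -0.0826, 0.0316]
eef_rot: [-179.9, -0.7, 178.0]
contact_force: [-17.4, 3.4, 5.3]
76.65 [ 0.565 -0.083  0.032] [-179.944   -0.651  178.046]
red [257. 204.] 984 z [0.009 0.033] rect mm [539.1 -81.3] [13.3  8.3] 88.1
red [258. 299.] 327 z [0.03  0.032] rect mm [581.7 -82.8] [13.4  6.5] 87.7
```

```bash
python3 -m pendant '[[[0.26,0,0,0,0,0,-0.5],[0.26,0,0,0,0,0,-0.5],[0.26,0,0,0,0,0,-0.5],[0.26,0,0,0,0,0,-0.5],[0.26,0,0,0,0,0,-0.5],[0.26,0,0,0,0,0,-0.5],[0.26,0,0,0,0,0,-0.5],[0.26,0,0,0,0,0,-0.5]]]'
for i in 1 2 3 4 5 6; do python3 -m pendant '[[[0,0,0,0,0,-0.9375,-0.5],[0,0,0,0,0,-0.9375,-0.5],[0,0,0,0,0,-0.9375,-0.5],[0,0,0,0,0,-0.9375,-0.5],[0,0,0,0,0,-0.9375,-0.5],[0,0,0,0,0,-0.9375,-0.5],[0,0,0,0,0,-0.9375,-0.5],[0,0,0,0,0,-0.9375,-0.5]]]'|sed -n 3,6p; done; python3 w.py w26 red
```

```text
time_s: 77.45
tcp_pos: [0.5298, -0.0807, 0.0332]
eef_rot: [180.0, 0.0, 178.1]
contact_force: [0.7, -0.1, -3.4]
gripper_width: 0.0316
gripper_force: 40.0
eef_rot: [-180.0, 0.0, -151.7]
contact_force: [-0.0, -0.3, -3.2]
gripper_width: 0.0316
gripper_force: 40.0
eef_rot: [-180.0, 0.0, -121.7]
contact_force: [0.6, -0.1, -3.5]
gripper_width: 0.0319
gripper_force: 40.0
eef_rot: [-180.0, -0.0, -91.7]
contact_force: [-0.4, -0.5, -2.6]
gripper_width: 0.0317
gripper_force: 40.0
eef_rot: [-180.0, -0.0, -61.7]
contact_force: [0.5, 0.1, -3.0]
gripper_width: 0.0317
gripper_force: 40.0
eef_rot: [-180.0, -0.0, -31.7]
contact_force: [0.4, 0.2, -3.6]
gripper_width: 0.0317
gripper_force: 40.0
eef_rot: [180.0, -0.0, -1.7]
contact_force: [-0.5, -0.1, -4.4]
gripper_width: 0.0316
gripper_force: 40.0
82.3 [ 0.53  -0.081  0.033] [179.999  -0.003  -1.48 ]
red [257. 205.] 981 z [0.01  0.034] rect mm [557.  -81.1] [13.3  8.5] 88.6
red [257. 299.] 357 z [0.032 0.034] rect mm [514.5 -79.9] [13.4  7.2] 87.3
```

```bash
python3 -m pendant '[[[0.21,0,0,0,0,0,-0.5],[0.21,0,0,0,0,0,-0.5],[0.21,0,0,0,0,0,-0.5],[0.21,0,0,0,0,0,-0.5],[0.21,0,0,0,0,0,-0.5],[0.21,0,0,0,0,0,-0.5],[0.21,0,0,0,0,0,-0.5],[0.21,0,0,0,0,0,-0.5]]]'
for i in 1 2 3; do python3 -m pendant '[[[0.07,0,0,0,0,0,-0.5],[0.06,0,0,0,0,0,-0.5],[0,0,0,0,0,0,-0.5],[0,0,0,0,0,0,-0.5],[0,0,0,0,0,0,-0.5],[0,0,0,0,0,0,-0.5],[0,0,0,0,0,0,-0.5],[0,0,0,0,0,0,-0.5]]]' |sed -n 2,4p; done; python3 w.py w27 red
```

```text
time_s: 83.1
tcp_pos: [0.5629, -0.0819, 0.0328]
eef_rot: [180.0, 0.1, -1.9]
contact_force: [-4.2, 0.8, -2.2]
gripper_width: 0.0317
gripper_force: 40.0
tcp_pos: [0.564, -0.0821, 0.0325]
eef_rot: [180.0, 0.2, -1.9]
contact_force: [-7.8, 1.6, -0.1]
tcp_pos: [0.5642, -0.0824, 0.032]
eef_rot: [180.0, 0.5, -1.9]
contact_force: [-14.0, 2.2, 3.1]
tcp_pos: [0.5644, -0.0827, 0.0313]
eef_rot: [179.9, 0.7, -2.0]
contact_force: [-19.9, 3.2, 6.1]
85.55 [ 0.564 -0.083  0.031] [179.934   0.746  -1.972]
red [259. 227.] 871 z [0.01  0.032] rect mm [581.7 -82.9] [13.6  8.2] 88.8
red [257. 299.] 357 z [0.03  0.033] rect mm [548.9 -81.8] [13.5  7.1] 86.6
```

```bash
python3 -m pendant '[[[-0.4,0,0,0,0,0,-0.5],[-0.4,0,0,0,0,0,-0.5],[-0.4,0,0,0,0,0,-0.5],[-0.4,0,-0.6,0,0,0,-0.5],[-0.4,0,-1,0,0,0,-0.5],[0,0,-1,0,0,0,-0.5],[0,0,-1,0,0,0,-0.5],[0,0,-1,0,0,0,-0.5]]]'; python3 plan.py 3 .4965 .246 .125 20 .5275 -.081 .125 -1.9
```

```text
time_s: 86.35
tcp_pos: [0.5316, -0.0807, 0.1272]
eef_rot: [-180.0, -0.1, -1.8]
contact_force: [-0.9, -0.5, -2.5]
gripper_width: 0.0314
gripper_force: 40.0
row [0.038, -0.687, -0.0, 0.0, 0.0, -0.228] x 24
```

```bash
for i in 1 2 3; do python3 -m pendant '[[[0.036,-0.687,0,0,0,-0.228,-0.5],[0.036,-0.687,0,0,0,-0.228,-0.5],[0.036,-0.687,0,0,0,-0.228,-0.5],[0.036,-0.687,0,0,0,-0.228,-0.5],[0.036,-0.687,0,0,0,-0.228,-0.5],[0.036,-0.687,0,0,0,-0.228,-0.5],[0.036,-0.687,0,0,0,-0.228,-0.5],[0.036,-0.687,0,0,0,-0.228,-0.5]]]'|sed -n 2,6p; done; python3 w.py w28 red brass
```

```text
tcp_pos: [0.5347, 0.0305, 0.125]
eef_rot: [180.0, 0.0, 5.5]
contact_force: [0.1, 0.3, -1.8]
gripper_width: 0.0316
gripper_force: 40.0
tcp_pos: [0.5238, 0.1398, 0.1252]
eef_rot: [180.0, 0.0, 12.8]
contact_force: [-0.4, -0.1, -3.6]
gripper_width: 0.032
gripper_force: 40.0
tcp_pos: [0.499, 0.247, 0.1251]
eef_rot: [180.0, 0.0, 20.1]
contact_force: [0.7, -0.2, -2.4]
gripper_width: 0.0318
gripper_force: 40.0
88.8 [0.499 0.249 0.125] [-179.972   -0.047   20.202]
red [443.  67.] 314 z [0.049 0.053] rect mm [623.6 175. ] [ 7.5 15.6] 21.0
red [261.  68.] 306 z [0.05  0.053] rect mm [584.8 276. ] [ 6.9 13.5] 20.2
red [436. 121.] 215 z [0.05  0.053] rect mm [593.3 164.4] [ 6.8 12.7] 20.6
red [261. 123.] 265 z [0.05  0.053] rect mm [554.6 265.2] [ 6.8 13.4] 20.3
red [254. 217.] 182 z [0.107 0.12 ] rect mm [518.7 254.9] [ 1.1 12.2] 22.1
brass [435.  90.] 4400 z [0.028 0.055] rect mm [608.3 170.3] [63.7 33. ] 20.1
brass [261.  93.] 3770 z [0.052 0.055] rect mm [570.  270.5] [63.2 32. ] 20.1
brass [232. 189.] 183 z [0.099 0.12 ] rect mm [526.1 269.3] [2.  7.7] 6.2
brass [281. 189.] 86 z [0.1   0.119] rect mm [534.  248.3] [0.6 4.9] 22.0
```

View pics/w28.png

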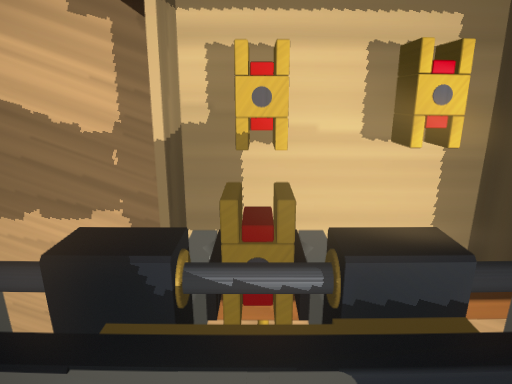

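Two bars lie flat in the drawer at (262,95) and (437,90). The held third bar, with red pads at (258,224) and (258,293), is clear of them and of the left wall.

```bash
python3 -m pendant '[[[0,0,0.45,0,0,0,-0.5],[0,0,0.45,0,0,0,-0.5],[0,0,0.45,0,0,0,-0.5],[0,0,0.45,0,0,0,-0.5],[0,0,0.45,0,0,0,-0.5],[0,0,0.45,0,0,0,-0.5],[0,0,0.45,0,0,0,-0.5],[0,0,0.3,0,0,0,-0.5]]]'
python3 -m pendant '[[[0,0,0.05,0,0,0,-0.5],[0,0,0,0,0,0,-0.5],[0,0,0,0,0,0,-0.5],[0,0,0,0,0,0,-0.5],[0,0,0,0,0,0,-0.5],[0,0,0,0,0,0,-0.5],[0,0,0,0,0,0,-0.5],[0,0,0,0,0,0,-0.5]]]'
```

```text
time_s: 89.6
tcp_pos: [0.4992, 0.2456, 0.0551]
eef_rot: [180.0, 0.0, 20.0]
contact_force: [-0.6, 0.9, -3.0]
gripper_width: 0.0318
gripper_force: 40.0
time_s: 90.4
tcp_pos: [0.4994, 0.2459, 0.0552]
eef_rot: [-180.0, -0.0, 20.0]
contact_force: [0.3, -0.7, -2.7]
gripper_width: 0.0316
gripper_force: 40.0
```

```bash
python3 -m pendant '[[[0,0,0.12,0,0,0,-0.5],[0,0,0.11,0,0,0,-0.5],[0,0,0,0,0,0,-0.5],[0,0,0,0,0,0,-0.2],[0,0,0,0,0,0,0.05],[0,0,0,0,0,0,0.05],[0,0,0,0,0,0,0.05],[0,0,0,0,0,0,0.05]]]'
python3 -m pendant '[[[0,0,-0.3,0,0,0,0.05],[0,0,-0.6,0,0,0,0.05],[0,0,-0.8,0,0,0,0.05],[0,0,-0.8,0,0,0,0.05],[0,0,-0.8,0,0,0,0.05],[0,0,-0.8,0,0,0,0.05],[0,0,-0.8,0,0,0,0.05],[0,0,-0.8,0,0,0,0.05]]]'
python3 w.py w29 red brass; python3 plan.py 5 .574 -.33 .13 -78.8 .4994 .246 .166 20
```

```text
time_s: 91.2
tcp_pos: [0.4993, 0.2459, 0.0505]
eef_rot: [180.0, 0.0, 20.0]
contact_force: [0.2, -0.0, -0.3]
gripper_width: 0.0463
gripper_force: 0.0
time_s: 92.0
tcp_pos: [0.4995, 0.2459, 0.1665]
eef_rot: [-180.0, -0.1, 20.0]
contact_force: [0.0, -0.6, 0.4]
gripper_width: 0.0461
gripper_force: 0.0
92.05 [0.501 0.247 0.169] [-179.926   -0.282   20.069]
red [411.  69.] 225 z [0.05  0.053] rect mm [624.8 175.6] [ 7.6 14.8] 20.6
red [259.  71.] 207 z [0.05  0.053] rect mm [586.2 276.6] [ 6.9 12.7] 20.2
red [259. 118.] 202 z [0.022 0.053] rect mm [555.8 265.5] [ 7.2 13.2] 19.3
red [406. 116.] 154 z [0.05  0.053] rect mm [594.4 164.8] [ 5.9 13.1] 20.4
red [258. 173.] 177 z [0.05  0.053] rect mm [516.6 252.3] [ 7.5 13. ] 19.4
red [258. 214.] 141 z [0.05  0.053] rect mm [486.6 241.5] [ 6.5 13.4] 20.6
brass [408.  90.] 2699 z [0.035 0.055] rect mm [609.3 170.8] [63.8 32.7] 19.8
brass [259.  93.] 2623 z [0.052 0.055] rect mm [570.9 271. ] [62.5 32. ] 20.2
brass [257. 191.] 2187 z [0.041 0.055] rect mm [502.1 247.2] [63.6 31.8] 20.0
brass [279. 305.] 912 z [0.051 0.058] rect mm [418.9 196.9] [17.8 58.1] 16.2
row [0.479, 0.671, 0.045, 0.0, 0.0, 0.617] x 40
```

```bash
for i in 1 2 3 4 5; do python3 -m pendant '[[[0.479,0.671,0.045,0,0,0.617,0.36],[0.479,0.671,0.045,0,0,0.617,0.36],[0.479,0.671,0.045,0,0,0.617,0.36],[0.479,0.671,0.045,0,0,0.617,0.36],[0.479,0.671,0.045,0,0,0.617,0.36],[0.479,0.671,0.045,0,0,0.617,0.36],[0.479,0.671,0.045,0,0,0.617,0.36],[0.479,0.671,0.045,0,0,0.617,0.36]]]'|sed -n 2,3p; done; python3 w.py w30 red brass
```

```text
tcp_pos: [0.5961, 0.155, 0.1572]
eef_rot: [180.0, 0.0, 0.1]
tcp_pos: [0.6556, 0.0381, 0.1501]
eef_rot: [180.0, 0.0, -19.7]
tcp_pos: [0.6721, -0.0921, 0.1429]
eef_rot: [180.0, -0.0, -39.4]
tcp_pos: [0.6436, -0.2203, 0.1357]
eef_rot: [180.0, 0.0, -59.2]
tcp_pos: [0.5736, -0.3312, 0.1285]
eef_rot: [-180.0, -0.0, -78.9]
96.1 [ 0.572 -0.333  0.128] [179.949   0.021 -79.118]
red [256. 138.] 270 z [0.013 0.031] rect mm [ 583.5 -375.6] [13.2  7.7] 11.3
red [257. 206.] 263 z [0.021 0.031] rect mm [ 573.5 -326.2] [13.2  8.4] 11.8
brass [257. 173.] 2537 z [0.022 0.033] rect mm [ 578.4 -350.2] [31.5 64. ] 11.5
```

```bash
python3 -m pendant '[[[0.24,-0.02,0.3,0,0,0,0.36],[0.24,-0.02,0.5,0,0,0,0.36],[0.24,-0.02,0.7,0,0,0,0.36],[0.24,-0.02,0.7,0,0,0,0.36],[0,0,0.7,0,0,0,0.36],[0,0,0.7,0,0,0,0.36],[0,0,0.7,0,0,0,0.36],[0,0,0.6,0,0,0,0.36]]]'
python3 -m pendant '[[[0,0,0,0,0,0,0],[0,0,0,0,0,0,-0.5],[0,0,0,0,0,0,-0.5],[0,0,0,0,0,0,-0.5],[0,0,0,0,0,0,-0.5],[0,0,0,0,0,0,-0.5],[0,0,-0.1,0,0,0,-0.5],[0,0,-0.1,0,0,0,-0.5]]]' 40; python3 plan.py 3 .527 -.0815 .031 -1.8
```

```text
time_s: 96.9
tcp_pos: [0.5795, -0.3484, 0.0289]
eef_rot: [180.0, 0.0, -78.7]
contact_force: [0.2, -0.5, -0.2]
gripper_width: 0.0597
gripper_force: 0.0
time_s: 97.7
tcp_pos: [0.5797, -0.3485, 0.0342]
eef_rot: [-180.0, 0.0, -78.7]
contact_force: [0.1, -0.2, -3.8]
gripper_width: 0.0322
gripper_force: 40.0
row [-0.489, -0.368, 0.007, 0.0, 0.0, -0.801] x 24
```

```bash
python3 plan.py 3 .495 -.0805 .031 -1.8
```

```text
row [-0.544, -0.322, 0.007, 0.0, 0.0, -0.801] x 24
```

```bash
for i in 1 2 3; do python3 -m pendant '[[[-0.544,-0.322,0.004,0,0,-0.801,-0.5],[-0.544,-0.322,0.004,0,0,-0.801,-0.5],[-0.544,-0.322,0.004,0,0,-0.801,-0.5],[-0.544,-0.322,0.004,0,0,-0.801,-0.5],[-0.544,-0.322,0.004,0,0,-0.801,-0.5],[-0.544,-0.322,0.004,0,0,-0.801,-0.5],[-0.544,-0.322,0.004,0,0,-0.801,-0.5],[-0.544,-0.322,0.004,0,0,-0.801,-0.5]]]'|sed -n 2,6p; done; python3 w.py w31 red
```

```text
tcp_pos: [0.594, -0.2487, 0.0335]
eef_rot: [-180.0, 0.0, -52.9]
contact_force: [0.0, 0.6, -3.2]
gripper_width: 0.0315
gripper_force: 40.0
tcp_pos: [0.5637, -0.1531, 0.0331]
eef_rot: [-180.0, -0.0, -27.3]
contact_force: [1.0, -0.7, -3.4]
gripper_width: 0.0316
gripper_force: 40.0
tcp_pos: [0.495, -0.08, 0.0326]
eef_rot: [-180.0, -0.0, -1.7]
contact_force: [-0.8, 0.9, -2.8]
gripper_width: 0.0317
gripper_force: 40.0
100.15 [ 0.493 -0.08   0.032] [-179.975    0.055   -1.492]
red [257. 204.] 806 z [0.013 0.032] rect mm [522.6 -80.4] [13.5  8. ] 88.8
red [257. 306.] 697 z [0.022 0.032] rect mm [472.4 -79. ] [13.8  8.8] 88.9
```

```bash
python3 -m pendant '[[[0.25,0,0,0,0,0,-0.5],[0.25,0,0,0,0,0,-0.5],[0.25,0,0,0,0,0,-0.5],[0.25,0,0,0,0,0,-0.5],[0.25,0,0,0,0,0,-0.5],[0.25,0,0,0,0,0,-0.5],[0.25,0,0,0,0,0,-0.5],[0.25,0,0,0,0,0,-0.5]]]'
python3 -m pendant '[[[0.16,0,0,0,0,0,-0.5],[0.16,0,0,0,0,0,-0.5],[0.16,0,0,0,0,0,-0.5],[0.16,0,0,0,0,0,-0.5],[0.16,0,0,0,0,0,-0.5],[0.16,0,0,0,0,0,-0.5],[0.16,0,0,0,0,0,-0.5],[0.16,0,0,0,0,0,-0.5]]]'
for i in 1 2 3; do python3 -m pendant '[[[0.07,0,0,0,0,0,-0.5],[0.06,0,0,0,0,0,-0.5],[0,0,0,0,0,0,-0.5],[0,0,0,0,0,0,-0.5],[0,0,0,0,0,0,-0.5],[0,0,0,0,0,0,-0.5],[0,0,0,0,0,0,-0.5],[0,0,0,0,0,0,-0.5]]]' |sed -n 2,4p; done; python3 w.py w32 red
```

```text
time_s: 100.95
tcp_pos: [0.5355, -0.0819, 0.0326]
eef_rot: [180.0, 0.0, -1.8]
contact_force: [-0.2, -0.6, -3.6]
gripper_width: 0.0319
gripper_force: 40.0
time_s: 101.75
tcp_pos: [0.5597, -0.0828, 0.0324]
eef_rot: [180.0, 0.1, -1.8]
contact_force: [-5.2, 1.0, -1.8]
gripper_width: 0.0319
gripper_force: 40.0
tcp_pos: [0.563, -0.0828, 0.0325]
eef_rot: [180.0, 0.0, -1.8]
contact_force: [-3.2, -0.9, -4.9]
tcp_pos: [0.5637, -0.0829, 0.0324]
eef_rot: [180.0, 0.2, -1.8]
contact_force: [-8.8, 2.2, -0.3]
tcp_pos: [0.5639, -0.0831, 0.0319]
eef_rot: [180.0, 0.5, -1.9]
contact_force: [-16.1, 2.7, 3.7]
104.2 [ 0.564 -0.083  0.032] [179.967   0.458  -1.854]
red [259. 225.] 861 z [0.008 0.031] rect mm [581.2 -83.3] [13.8  8.7] 87.6
red [257. 306.] 700 z [0.022 0.031] rect mm [541.2 -82. ] [13.8  8.7] 88.7
```

```bash
python3 -m pendant '[[[-0.26,0,0,0,0,0,-0.5],[-0.26,0,0,0,0,0,-0.5],[-0.26,0,0,0,0,0,-0.5],[-0.26,0,0,0,0,0,-0.5],[-0.26,0,0,0,0,0,-0.5],[-0.26,0,0,0,0,0,-0.5],[-0.26,0,0,0,0,0,-0.5],[-0.26,0,0,0,0,0,-0.5]]]'
for i in 1 2 3 4 5 6; do python3 -m pendant '[[[0,0,0,0,0,0.9375,-0.5],[0,0,0,0,0,0.9375,-0.5],[0,0,0,0,0,0.9375,-0.5],[0,0,0,0,0,0.9375,-0.5],[0,0,0,0,0,0.9375,-0.5],[0,0,0,0,0,0.9375,-0.5],[0,0,0,0,0,0.9375,-0.5],[0,0,0,0,0,0.9375,-0.5]]]'|sed -n 4,6p; done; python3 w.py w33 red; python3 -c "
from plant import r; print(r.get_state()['tcp_pos'])"
```

```text
time_s: 105.0
tcp_pos: [0.5265, -0.0816, 0.0327]
eef_rot: [-180.0, -0.0, -1.8]
contact_force: [0.2, -0.2, -3.4]
gripper_width: 0.0314
gripper_force: 40.0
contact_force: [-0.2, 0.2, -3.8]
gripper_width: 0.0318
gripper_force: 40.0
contact_force: [0.2, 0.3, -2.9]
gripper_width: 0.0318
gripper_force: 40.0
contact_force: [0.8, -0.0, -3.6]
gripper_width: 0.0317
gripper_force: 40.0
contact_force: [0.4, -0.2, -3.9]
gripper_width: 0.0315
gripper_force: 40.0
contact_force: [-0.5, 0.5, -4.1]
gripper_width: 0.0317
gripper_force: 40.0
contact_force: [0.1, -0.3, -3.7]
gripper_width: 0.0318
gripper_force: 40.0
109.85 [ 0.527 -0.082  0.033] [179.998   0.004 177.827]
red [258. 222.] 1025 z [0.007 0.032] rect mm [509.9 -80.6] [13.7  8.4] 88.6
red [257. 305.] 683 z [0.022 0.032] rect mm [550.4 -82.2] [13.4  8.9] 87.3
[ 0.52667028 -0.08157484  0.03265518]
```

```bash
python3 -m pendant '[[[-0.23,0.003,0,0,0,0,-0.5],[-0.23,0.003,0,0,0,0,-0.5],[-0.23,0.003,0,0,0,0,-0.5],[-0.23,0.003,0,0,0,0,-0.5],[-0.23,0.003,0,0,0,0,-0.5],[-0.23,0.003,0,0,0,0,-0.5],[-0.23,0.003,0,0,0,0,-0.5],[-0.23,0.003,0,0,0,0,-0.5]]]'
for i in 1 2 3; do python3 -m pendant '[[[-0.08,0,0,0,0,0,-0.5],[-0.07,0,0,0,0,0,-0.5],[0,0,0,0,0,0,-0.5],[0,0,0,0,0,0,-0.5],[0,0,0,0,0,0,-0.5],[0,0,0,0,0,0,-0.5],[0,0,0,0,0,0,-0.5],[0,0,0,0,0,0,-0.5]]]' |sed -n 2,4p; done; python3 w.py w34 red
```

```text
time_s: 110.65
tcp_pos: [0.5626, -0.0824, 0.0323]
eef_rot: [-180.0, -0.1, 178.2]
contact_force: [-4.3, 1.1, -0.7]
gripper_width: 0.0318
gripper_force: 40.0
tcp_pos: [0.5653, -0.0825, 0.0322]
eef_rot: [-180.0, -0.1, 178.2]
contact_force: [-4.7, -0.8, -2.6]
tcp_pos: [0.5655, -0.0828, 0.0316]
eef_rot: [-180.0, -0.4, 178.1]
contact_force: [-12.2, 1.7, 1.6]
tcp_pos: [0.5657, -0.0828, 0.0316]
eef_rot: [-180.0, -0.7, 178.1]
contact_force: [-22.3, 5.7, 11.3]
113.1 [ 0.566 -0.083  0.032] [-179.956   -0.691  178.113]
red [258. 222.] 994 z [0.007 0.031] rect mm [548.7 -81.9] [13.7  8. ] 88.5
red [258. 297.] 234 z [0.028 0.03 ] rect mm [582.5 -83. ] [13.5  5.3] 87.0
```

```bash
python3 -m pendant '[[[0.4,0,0,0,0,0,-0.5],[0.4,0,0,0,0,0,-0.5],[0.4,0,0,0,0,0,-0.5],[0.4,0,-0.6,0,0,0,-0.5],[0.4,0,-1,0,0,0,-0.5],[0,0,-1,0,0,0,-0.5],[0,0,-1,0,0,0,-0.5],[0,0,-1,0,0,0,-0.5]]]'; python3 plan.py 2 .5347 .143 .125 -160 .531 -.082 .125 -181.8
```

```text
time_s: 113.9
tcp_pos: [0.5326, -0.0812, 0.1266]
eef_rot: [180.0, 0.1, 178.2]
contact_force: [1.0, 0.8, -4.6]
gripper_width: 0.0316
gripper_force: 40.0
row [-0.115, 0.698, -0.0, 0.0, 0.0, -0.341] x 16
```

```bash
for i in 1 2; do python3 -m pendant '[[[-0.115,0.698,0,0,0,-0.341,-0.5],[-0.115,0.698,0,0,0,-0.341,-0.5],[-0.115,0.698,0,0,0,-0.341,-0.5],[-0.115,0.698,0,0,0,-0.341,-0.5],[-0.115,0.698,0,0,0,-0.341,-0.5],[-0.115,0.698,0,0,0,-0.341,-0.5],[-0.115,0.698,0,0,0,-0.341,-0.5],[-0.115,0.698,0,0,0,-0.341,-0.5]]]'|sed -n 2,6p; done; python3 -m pendant '[[[0,0,0.45,0,0,0,-0.5],[0,0,0.45,0,0,0,-0.5],[0,0,0.45,0,0,0,-0.5],[0,0,0.45,0,0,0,-0.5],[0,0,0.45,0,0,0,-0.5],[0,0,0.45,0,0,0,-0.5],[0,0,0.45,0,0,0,-0.5],[0,0,0.25,0,0,0,-0.5]]]'
python3 -m pendant '[[[0,0,0.05,0,0,0,-0.5],[0,0,0,0,0,0,-0.5],[0,0,0,0,0,0,-0.5],[0,0,0,0,0,0,-0.5],[0,0,0,0,0,0,-0.5],[0,0,0,0,0,0,-0.5],[0,0,0,0,0,0,-0.5],[0,0,0,0,0,0,-0.5]]]'
```

```text
tcp_pos: [0.5452, 0.0323, 0.1244]
eef_rot: [-180.0, -0.0, -170.8]
contact_force: [0.3, -0.2, -2.9]
gripper_width: 0.0316
gripper_force: 40.0
tcp_pos: [0.5361, 0.1448, 0.1246]
eef_rot: [-180.0, -0.0, -159.9]
contact_force: [0.9, 0.3, -3.7]
gripper_width: 0.0318
gripper_force: 40.0
time_s: 116.3
tcp_pos: [0.536, 0.1434, 0.0555]
eef_rot: [-180.0, -0.1, -160.0]
contact_force: [-0.3, -0.2, -2.6]
gripper_width: 0.0314
gripper_force: 40.0
time_s: 117.1
tcp_pos: [0.5363, 0.1437, 0.0557]
eef_rot: [180.0, 0.0, -160.0]
contact_force: [-0.1, 0.3, -3.6]
gripper_width: 0.0317
gripper_force: 40.0
```

```bash
python3 -m pendant '[[[0,0,0.1,0,0,0,-0.5],[0,0,0.1,0,0,0,-0.5],[0,0,0,0,0,0,-0.5],[0,0,0,0,0,0,-0.2],[0,0,0,0,0,0,0.05],[0,0,0,0,0,0,0.05],[0,0,0,0,0,0,0.05],[0,0,0,0,0,0,0.05]]]'
python3 -m pendant '[[[0,0,-0.3,0,0,0,0.05],[0,0,-0.6,0,0,0,0.05],[0,0,-0.8,0,0,0,0.05],[0,0,-0.8,0,0,0,0.05],[0,0,-0.8,0,0,0,0.05],[0,0,-0.8,0,0,0,0.05],[0,0,-0.8,0,0,0,0.05],[0,0,-0.8,0,0,0,0.05]]]'
python3 w.py w35 red brass
```

```text
time_s: 117.9
tcp_pos: [0.5362, 0.1437, 0.0515]
eef_rot: [-180.0, -0.0, -160.0]
contact_force: [-0.4, -0.1, -0.7]
gripper_width: 0.0459
gripper_force: 0.0
time_s: 118.7
tcp_pos: [0.5364, 0.1437, 0.1676]
eef_rot: [180.0, 0.1, -160.0]
contact_force: [-0.3, 0.0, -0.7]
gripper_width: 0.0464
gripper_force: 0.0
118.75 [0.538 0.144 0.17 ] [ 179.983    0.292 -159.932]
red [398. 178.] 215 z [0.03  0.053] rect mm [487.8 241.8] [ 7.5 13.8] 19.3
red [257. 176.] 178 z [0.05  0.052] rect mm [523. 139.] [ 7.9 13.1] 20.5
red [258. 216.] 140 z [0.05  0.053] rect mm [553.2 150. ] [ 6.9 13.6] 21.8
red [394. 219.] 132 z [0.05  0.053] rect mm [518.4 253. ] [ 6.7 13.5] 20.4
red [257. 257.] 149 z [0.028 0.046] rect mm [592.5 164.3] [ 1.3 12.7] 20.6
red [258. 303.] 110 z [0.05  0.052] rect mm [626.8 176.9] [ 7.9 12.9] 20.0
brass [335.  73.] 3639 z [0.053 0.058] rect mm [442.9 167.6] [ 39.5 128.8] 20.3
brass [258. 195.] 2113 z [0.047 0.054] rect mm [537.5 144.4] [63.8 31.8] 19.7
brass [392. 190.] 2706 z [0.026 0.054] rect mm [498.8 245.5] [53.6 33. ] 20.8
brass [ 14. 220.] 138 z [0.011 0.015] rect mm [646.9 -56.4] [11.5 12.5] 19.8
brass [243. 250.] 230 z [0.027 0.054] rect mm [588.8 150.1] [9.5 7.4] 18.5
brass [271. 250.] 229 z [0.026 0.054] rect mm [580.6 173. ] [8.7 7.4] 20.6
brass [257. 305.] 585 z [0.052 0.055] rect mm [629.  177.5] [26.6 31.8] 20.1
```

View pics/w35.png

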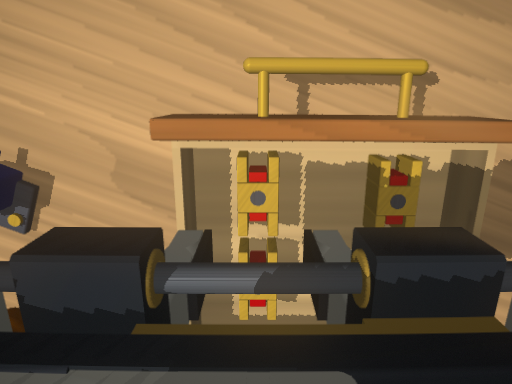

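Four bars now lie flat in the drawer: (258,195) and (394,190) in front, (257,280) behind, and the fourth hidden behind the gripper. The handle is at (335,66), and the drawer can be shut.

```bash
python3 -m pendant '[[[0.77,0.343,0,0,0,0,-1],[0.77,0.343,0,0,0,0,-1],[0.77,0.343,0,0,0,0,-1],[0.77,0.343,0,0,0,0,-1],[0.77,0.343,0,0,0,0,-1],[0.77,0.343,0,0,0,0,-1],[0.77,0.343,0,0,0,0,-1],[0.77,0.343,0,0,0,0,-1]]]'; python3 - <<'E'
from h import *
c=grab('wrist'); np.save('pics/w36.npy',c,allow_pickle=True); cv2.imwrite('pics/w36.png',c['frame'])
s=grab('side'); cv2.imwrite('pics/s36.png',s['frame']); P=cloud(s)
a=np.radians(20);u=np.array([np.cos(a),np.sin(a)]); print(r.get_state()['tcp_pos'][:2]@u)
for n,k in ((s,'side'),(c,'wrist')):
  for ce,ar,q in segs(n,'brass',amin=60):
    if q[:,1].mean()>.05: print(k,ce,ar,np.percentile(q,[50],0),np.percentile(q[:,:2]@u,[5,50,95]))
E
```

```text
time_s: 119.55
tcp_pos: [0.4012, 0.1531, 0.1665]
eef_rot: [180.0, 0.1, -160.0]
contact_force: [-0.3, -0.3, -0.4]
gripper_width: 0.0005
gripper_force: 0.0
0.4285629775543685
side [161. 238.] 72 [[0.62099603 0.19010353 0.05192979]] [0.63894672 0.64822862 0.66012977]
side [146. 280.] 404 [[0.5644283  0.27426784 0.05292915]] [0.59713143 0.62353577 0.65520631]
wrist [256. 226.] 395 [[0.42515692 0.16227104 0.05394152]] [0.45302649 0.4537122  0.4557764 ]
```

View pics/s36.png

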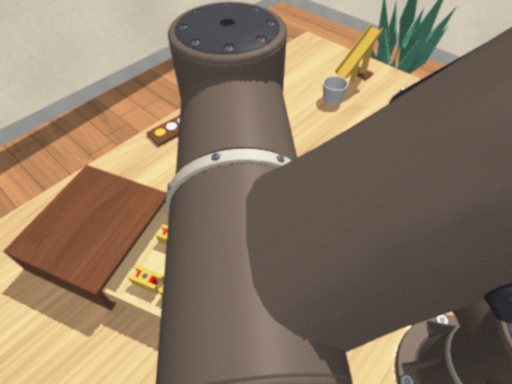

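```bash
python3 -m pendant '[[[0,0,0.66,0,0,0,-1],[0,0,0.66,0,0,0,-1],[0,0,0.66,0,0,0,-1],[0,0,0.66,0,0,0,-1],[0,0,0.66,0,0,0,-1],[0,0,0.66,0,0,0,-1],[0,0,0.66,0,0,0,-1],[0,0,0.66,0,0,0,-1]]]'
python3 -m pendant '[[[-0.3,0,0,0,0,0,-1],[-0.3,0,0,0,0,0,-1],[-0.4,0,0,0,0,0,-1],[-0.5,0,0,0,0,0,-1],[-0.5,0,0,0,0,0,-1],[-0.5,0,0,0,0,0,-1],[-0.5,0,0,0,0,0,-1],[-0.5,0,0,0,0,0,-1]]]'
python3 -m pendant '[[[-0.5,0,0,0,0,0,-1],[-0.5,0,0,0,0,0,-1],[-0.5,0,0,0,0,0,-1],[-0.5,0,0,0,0,0,-1],[-0.5,0,0,0,0,0,-1],[-0.5,0,0,0,0,0,-1],[-0.5,0,0,0,0,0,-1],[-0.5,0,0,0,0,0,-1]]]'
```

```text
time_s: 120.45
tcp_pos: [0.4026, 0.1534, 0.06]
eef_rot: [180.0, 0.1, -160.0]
contact_force: [-0.4, -0.3, -0.0]
gripper_width: 0.0006
gripper_force: 0.0
time_s: 121.25
tcp_pos: [0.4685, 0.1775, 0.0602]
eef_rot: [180.0, 0.0, -160.0]
contact_force: [-0.7, -0.4, 1.8]
gripper_width: 0.0009
gripper_force: 0.7
time_s: 122.05
tcp_pos: [0.5434, 0.2046, 0.06]
eef_rot: [-180.0, -0.0, -160.0]
contact_force: [-1.7, -0.7, 0.4]
gripper_width: 0.0003
gripper_force: 0.7
```

```bash
python3 -m pendant '[[[-0.2,0,0,0,0,0,-1],[-0.2,0,0,0,0,0,-1],[-0.2,0,0,0,0,0,-1],[-0.2,0,0,0,0,0,-1],[-0.2,0,0,0,0,0,-1],[-0.15,0,0,0,0,0,-1],[-0.15,0,0,0,0,0,-1],[-0.1,0,0,0,0,0,-1]]]' |sed -n 2,4p
for i in 1 2; do python3 -m pendant '[[[-0.07,0,0,0,0,0,-1],[-0.07,0,0,0,0,0,-1],[-0.06,0,0,0,0,0,-1],[0,0,0,0,0,0,-1],[0,0,0,0,0,0,-1],[0,0,0,0,0,0,-1],[0,0,0,0,0,0,-1],[0,0,0,0,0,0,-1]]]' |sed -n 2,4p; done
```

```text
tcp_pos: [0.5692, 0.2141, 0.06]
eef_rot: [-180.0, 0.0, -160.0]
contact_force: [-0.7, -0.7, -0.2]
tcp_pos: [0.572, 0.2151, 0.0599]
eef_rot: [-180.0, -0.1, -160.0]
contact_force: [-5.3, -0.4, 2.7]
tcp_pos: [0.5723, 0.215, 0.0597]
eef_rot: [-180.0, -0.5, -160.0]
contact_force: [-18.9, -0.9, 14.3]
```

```bash
python3 -m pendant '[[[0.3,0,0,0,0,0,-1],[0.4,0,0,0,0,0,-1],[0.4,0,0,0,0,0,-1],[0.4,0,-0.3,0,0,0,-1],[0,0,-0.9,0,0,0,-1],[0,0,-0.9,0,0,0,-1],[0,0,-0.9,0,0,0,-1],[0,0,-0.9,0,0,0,-1]]]' |sed -n 2,4p
for i in 1 2; do python3 -m pendant '[[[0.6,0,-0.8,0,0,0,-1],[0.6,0,-0.8,0,0,0,-1],[0.6,0,-0.8,0,0,0,-1],[0.6,0,-0.8,0,0,0,-1],[0.6,0,-0.8,0,0,0,-1],[0.6,0,-0.8,0,0,0,-1],[0,0,-0.8,0,0,0,-1],[0,0,-0.3,0,0,0,-1]]]' |sed -n 2,4p; done
python3 - <<'E'
from h import *
c=grab('scene'); cv2.imwrite('pics/fin.png',cv2.resize(c['frame'][110:310,100:430],None,fx=2.4,fy=2.4,interpolation=cv2.INTER_CUBIC)); P=cloud(c)
s=grab('side'); cv2.imwrite('pics/fins.png',s['frame'])
a=np.radians(20);u=np.array([np.cos(a),np.sin(a)])
for n,k in ((c,'scene'),(s,'side')):
  for ce,ar,q in segs(n,'brass',amin=30):
    if q[:,1].mean()>.1 and abs(q[:,0].mean()-.6)<.1: print(k,ce,ar,q.mean(0),np.median(q[:,:2]@u))
E
```

```text
tcp_pos: [0.5481, 0.2064, 0.1393]
eef_rot: [180.0, 0.0, -160.0]
contact_force: [0.5, 0.6, 0.3]
tcp_pos: [0.4809, 0.182, 0.2584]
eef_rot: [179.9, 0.2, -159.9]
contact_force: [0.9, 1.1, 0.3]
tcp_pos: [0.4132, 0.1573, 0.3755]
eef_rot: [180.0, 0.1, -160.0]
contact_force: [-1.5, -1.0, 0.4]
scene [323. 166.] 30 [0.61803337 0.17415528 0.05604925] 0.6367991717925899
side [157. 255.] 312 [0.58928687 0.22457767 0.05598107] 0.6265575865972592
```

View pics/fin.png

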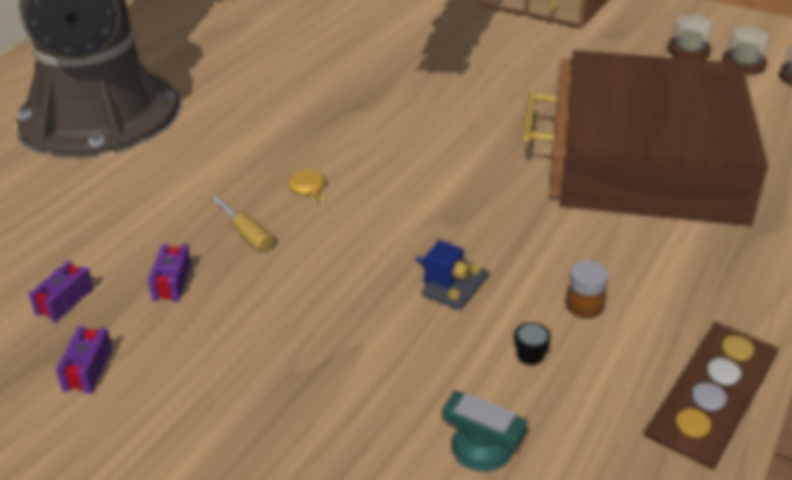

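The drawer front at crop (563,130) now sits against the cabinet, with the initial 9 mm gap closed. No brass bars are left on the bench, and the watch, loupe and jar stand where they were.

```bash
python3 -c "
from plant import r
print(r.get_state()['time_s'], r.close_job())"
```

```text
the job is handed in; nothing more can be done
126.95 None
```

The job was handed in at 127 s: all four brass bars had both pads pressed home and lie flat in the drawer, which is shut; the watch, loupe, jar and purple look-alikes were left where they stood.

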